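# Clear the gem sorting bench

### The job

Clear this gem sorting bench: first put every grey rock chip from the sorting pad into the charcoal tub at the front of the carousel, then turn the carousel by its red post half a turn anticlockwise (seen from above) until it clicks home at its stop, so that the white tub comes to the front. Next lift the scoop tray by its blue bar, tip it over the white tub so that all the coloured stones end up in that tub, and stand the empty tray upright back on its black mat. Leave the scale, the calculator and the jar where they are.

Things in the scene. Friction and masses are not known exactly. Their poses are not given: they have to be found in the camera images.
- pad: Sorting pad: flat pale stone slab 260 x 220 x 4 mm, fixed; origin at the centre of its underside (table height), x along the 260 side. The grey chips lie on it.
- chip0: Grey rock chip to clear away: irregular lump about 35 x 31 mm, 27 mm high, 45 g; origin at its centre (13 mm above what it rests on). Four to six chips are present.
- chip1: Grey rock chip to clear away: irregular lump about 35 x 31 mm, 27 mm high, 45 g; origin at its centre (13 mm above what it rests on). Four to six chips are present.
- chip2: Grey rock chip to clear away: irregular lump about 35 x 31 mm, 27 mm high, 45 g; origin at its centre (13 mm above what it rests on). Four to six chips are present.
- chip3: Grey rock chip to clear away: irregular lump about 35 x 31 mm, 27 mm high, 45 g; origin at its centre (13 mm above what it rests on). Four to six chips are present.
- chip4: Grey rock chip to clear away: irregular lump about 35 x 31 mm, 27 mm high, 45 g; origin at its centre (13 mm above what it rests on). Four to six chips are present.
- chip5: Grey rock chip to clear away: irregular lump about 35 x 31 mm, 27 mm high, 45 g; origin at its centre (13 mm above what it rests on). Four to six chips are present.
- carousel: Sorting carousel, fixed base; origin on the vertical turning axis at table height; its -x side is the front (loading side, nearest the robot). It carries a turning disc of radius 160 mm (top 30 mm above the table) with two open tubs, charcoal and white. A small black detent block, 36 mm high, stands 190 mm in front of the axis.
- cover (a point): Middle of the near edge, on the top face, of a fixed clear flat cover (109 mm above the table, 4 mm thick, on rear posts) over the carousel's rear half: from 30 to 180 mm behind the turning axis and 165 mm to either side. Only the tub at the front is open from above; nothing is put on or under the cover by hand. Axes as the carousel's.
- turn (a joint): Turn of the carousel disc in rad, growing anticlockwise seen from above: near 0 (up to 0.3) at the start with the charcoal tub at the front, 3.14 at its end stop with the white tub at the front. Just before the stop (about 3.05 to 3.10) a spring detent resists with about 4 N at the post, then clicks and holds.
- post (a point): Centre of the top of the red upright round post (20 mm diameter, 120 mm tall, top 150 mm above the table) by which the disc is turned; it stands on the disc 130 mm from the axis, on the carousel's left (+y) side at the start, and passes round the front to the right side. It turns with the disc.
- dark_tub (a point): Centre of the inner floor of the charcoal tub, 34 mm above the table; turns with the disc. Tub outside 110 (x) x 200 (y) x 55 mm high, walls and floor 4 mm, rim 85 mm above the table.
- white_tub (a point): Centre of the inner floor of the white tub, same size and axes as the charcoal tub; turns with the disc. Under the clear cover at the start.
- mat: Black mat 180 (x) x 160 (y) x 3 mm, fixed, the tray's home; origin at the centre of its underside.
- tray: White scoop tray, loose, 180 g, standing on the black mat: floor 4 mm thick, 130 (x) x 104 (y) mm, side walls 27 mm and back wall (+x end) 32 mm high; the -x end is open, its last 41 mm rising gently (10 degrees) to a lip 11 mm high. Origin at the centre of its underside. A blue square bar (14 x 14 mm, 116 mm long along the tray's y) bridges it crosswise above the middle.
- bar (a point): Centre of the tray's blue carrying bar, 82 mm above the tray's underside; grip it from above with the fingers closing along the tray's x.
- lip (a point): Middle of the tray's pouring lip, at its open -x end, 65 mm from the middle.
- gem0: Coloured rough gemstone (crimson): irregular lump about 27 x 24 mm, 22 mm high, 25 g; origin at its centre; in the tray at the start. Two to four stones are present.
- gem1: Coloured rough gemstone (green): irregular lump about 27 x 24 mm, 22 mm high, 25 g; origin at its centre; in the tray at the start. Two to four stones are present.
- gem2: Coloured rough gemstone (amber): irregular lump about 27 x 24 mm, 22 mm high, 25 g; origin at its centre; in the tray at the start. Two to four stones are present.
- gem3: Coloured rough gemstone (violet): irregular lump about 27 x 24 mm, 22 mm high, 25 g; origin at its centre; in the tray at the start. Two to four stones are present.
- scale: Pocket scale 90 x 130 x 26 mm, loose bystander; origin at the centre of its underside.
- calculator: Black calculator 130 x 100 x 14 mm, loose bystander; origin at the centre of its underside.
- jar: Amber glass jar, 60 mm diameter, 75 mm tall, loose bystander; origin at the centre of its underside.

How it is judged:
On the way, in this order (a step that is already met when the one before it is completed fails the run):
1. all grey chips are in the charcoal tub (x of chip0 in the frame of dark_tub between -0.055 and 0.055 m and y of chip0 in the frame of dark_tub between -0.1 and 0.1 m and z of chip0 in the frame of dark_tub between -0.005 and 0.055 m and x of chip1 in the frame of dark_tub between -0.055 and 0.055 m and y of chip1 in the frame of dark_tub between -0.1 and 0.1 m and z of chip1 in the frame of dark_tub between -0.005 and 0.055 m and x of chip2 in the frame of dark_tub between -0.055 and 0.055 m and y of chip2 in the frame of dark_tub between -0.1 and 0.1 m and z of chip2 in the frame of dark_tub between -0.005 and 0.055 m and x of chip3 in the frame of dark_tub between -0.055 and 0.055 m and y of chip3 in the frame of dark_tub between -0.1 and 0.1 m and z of chip3 in the frame of dark_tub between -0.005 and 0.055 m and x of chip4 in the frame of dark_tub between -0.055 and 0.055 m and y of chip4 in the frame of dark_tub between -0.1 and 0.1 m and z of chip4 in the frame of dark_tub between -0.005 and 0.055 m and x of chip5 in the frame of dark_tub between -0.055 and 0.055 m and y of chip5 in the frame of dark_tub between -0.1 and 0.1 m and z of chip5 in the frame of dark_tub between -0.005 and 0.055 m and value of joint turn below 1 rad), for 0.2 s.
2. the carousel is turned to its stop (value of joint turn above 3.09 rad), for 0.2 s.
3. the tray is tipped over the white tub (angle between tray's own z axis and vertical above 0.6 rad and horizontal distance between tray and white_tub below 0.17 m and height (world z) of lip above 0.085 m), for 0.1 s.
At the end, for the whole second after the job is handed in: Every chip lies in the charcoal tub and every coloured stone in the white tub (at rest, below the rims), the carousel is at its stop (above 3.09 rad), and the tray stands upright on the black mat, its middle within 45 mm of the mat's (x of chip0 in the frame of dark_tub between -0.055 and 0.055 m and y of chip0 in the frame of dark_tub between -0.1 and 0.1 m and z of chip0 in the frame of dark_tub between -0.005 and 0.055 m and x of chip1 in the frame of dark_tub between -0.055 and 0.055 m and y of chip1 in the frame of dark_tub between -0.1 and 0.1 m and z of chip1 in the frame of dark_tub between -0.005 and 0.055 m and x of chip2 in the frame of dark_tub between -0.055 and 0.055 m and y of chip2 in the frame of dark_tub between -0.1 and 0.1 m and z of chip2 in the frame of dark_tub between -0.005 and 0.055 m and x of chip3 in the frame of dark_tub between -0.055 and 0.055 m and y of chip3 in the frame of dark_tub between -0.1 and 0.1 m and z of chip3 in the frame of dark_tub between -0.005 and 0.055 m and x of chip4 in the frame of dark_tub between -0.055 and 0.055 m and y of chip4 in the frame of dark_tub between -0.1 and 0.1 m and z of chip4 in the frame of dark_tub between -0.005 and 0.055 m and x of chip5 in the frame of dark_tub between -0.055 and 0.055 m and y of chip5 in the frame of dark_tub between -0.1 and 0.1 m and z of chip5 in the frame of dark_tub between -0.005 and 0.055 m and x of gem0 in the frame of white_tub between -0.055 and 0.055 m and y of gem0 in the frame of white_tub between -0.1 and 0.1 m and z of gem0 in the frame of white_tub between -0.005 and 0.055 m and x of gem1 in the frame of white_tub between -0.055 and 0.055 m and y of gem1 in the frame of white_tub between -0.1 and 0.1 m and z of gem1 in the frame of white_tub between -0.005 and 0.055 m and x of gem2 in the frame of white_tub between -0.055 and 0.055 m and y of gem2 in the frame of white_tub between -0.1 and 0.1 m and z of gem2 in the frame of white_tub between -0.005 and 0.055 m and x of gem3 in the frame of white_tub between -0.055 and 0.055 m and y of gem3 in the frame of white_tub between -0.1 and 0.1 m and z of gem3 in the frame of white_tub between -0.005 and 0.055 m and value of joint turn above 3.09 rad and horizontal distance between tray and mat below 0.045 m and angle between tray's own z axis and vertical below 0.1 rad and height (world z) of tray below 0.012 m and linear speed of tray below 0.02 m/s and linear speed of each of chip0, chip1, chip2, chip3, chip4, chip5, gem0, gem1, gem2, gem3 below 0.03 m/s); the robot touches nothing.
It fails at once if the scale is displaced by more than 30 mm (distance of scale from where it was at the start of the episode above 0.03 m).
It fails at once if the calculator is displaced by more than 30 mm (distance of calculator from where it was at the start of the episode above 0.03 m).
It fails at once if the jar is displaced by more than 30 mm (distance of jar from where it was at the start of the episode above 0.03 m).
Of chip0, chip1, chip2, chip3, chip4, chip5 only 4 to 6 are there at a start; the rules pass over those that are not, and their reading is None.
Of gem0, gem1, gem2, gem3 only 2 to 4 are there at a start; the rules pass over those that are not, and their reading is None.
At some moment in a run one of chip0, chip1, chip2, chip3, chip4, chip5 may be knocked a few centimetres aside while the robot is not near it.
Once in a run the grip may slacken for a moment while it holds something.
It also fails if it takes over 210 s, if anything falls off the work surface, if the arm or the gripper's body presses on something with over 40 N, if the wrist force passes 120 N, or if a joint passes its speed limit or range.

### The arm

A 7-joint arm with a two-finger parallel gripper is mounted at the origin on the work surface. World frame = base frame: x ahead of the robot, y to its left, z up, the work surface at z = 0. Lengths are in m, angles in rad, forces in N, time in s.
With the tool pointing down it reaches from about 0.4 to 0.85 m from the base axis. Payload 4.4 kg.
Tool frame: the origin (TCP) lies midway between the tips of the shut fingers; the grasp point (between the pads) lies 19 mm behind it (arm.grasp_offset is the distance from the TCP to the grasp point, in m); z points along the fingers, y is the line along which they close (so a half turn about z gives the same grasp; the last joint's range is limited). The gripper opens to 94 mm and grips with 3 to 60 N. Pads are 16 mm wide; open, the fingers measure 119 mm over their backs; the gripper's body (75 mm by 177 mm) begins 78 mm behind the grasp point.
Start: joints at [-1.195, 0.628, 0.038, 1.517, -0.027, 0.996, -0.02], TCP at [0.278, 0.588, 0.205] pointing down, gripper open.
Joint ranges: [-3.06, 3.06], [-0.37, 2.12], [-1.25, 1.32], [0.18, 2.47], [-1.1, 4.24], [0.23, 1.98], [-2.94, 2.94]. Speed limits (rad/s): [2.57, 2.57, 3.14, 3.14, 3.14, 3.14, 3.14].

### API

Orientations are given as a unit quaternion [x, y, z, w].
In Python, from station import sensors, viewer, order, arm gives the robot as it stands.
- The arm moves only by the shell command python3 -m inch 'ROWS' [FORCE]. ROWS is JSON, a list of rows, each a list of 7 numbers: the shift along the tool's x, y, z in m, then the turn, a rotation vector about the tool's x, y, z in rad, then the opening, from 0 (shut) to 1 (fully open). In form: [[tx, ty, tz, ax, ay, az, gripper], ...]. A call has 1 to 10 rows; each row shifts and turns the commanded pose from where the row before left it, along the tool's axes as they then stand; what a row does not reach is not made up. A row lasts 1/8 s, in which the tool goes at most 62.5 mm and 10.7 degrees, less where a joint would pass 70% of its speed; a pose out of reach is approached as far as the arm can. A call with a gripper value outside its range is refused whole. The fingers move at their own pace and stop on an object; FORCE is the grip in N (left out, the last holds). Time passes only in rows, so rows that do not move let the fingers close. It gives the time, the measured TCP pose, the force, the opening and the grip force at its end, in the units of the state.
- sensors.observe(): the state, without advancing time (a new reading comes with each control period).
- viewer.capture(name): name is "scene" or "top" or "wrist"; returns the picture (420x560x3 uint8, red, green, blue); there is no depth.
- viewer.calibration(name): a dict with "camera_matrix" (3x3 intrinsics, pixels), "view" (4x4, takes a point from world to camera coordinates); the wrist camera has in their place "tool_from_camera" (4x4, takes a point from camera to tool coordinates, whose origin is the TCP and whose axes are the flange's). Camera axes: x right, y down, z forward; pixel columns grow to the right and rows downward; lengths in m; the calibration is good to about 2 mm. A picture is of the moment at which its call begins: read the wrist's pose just before it. calibration takes no time and is no camera call.
- order.job_done(): hands the job in; it is judged then, once.
The state is a dict: "t": time; "joint_positions": joint angles; "qvel": joint speeds; "joint_torque": joint torques, N m; "tool_pos": TCP position; "orientation": TCP orientation; "contact_force": force on the tool from outside, world axes, zero at the start; "wrist_torque": the same for the moment, N m; "finger_gap": finger opening in m; "finger_force": force on a finger pad.
Only numpy, scipy, OpenCV 4.12 (cv2) and the standard library are available. Lean on these libraries where they do the work, as an engineer would, in place of code of your own. Each camera call takes 0.05 s, during which the arm holds its last target. There are 200 camera calls.

## Working session

There is one attempt and no reset: what is moved stays moved. The work goes in short steps, Python scripts to look and compute and a shell command to move; the robot and the scene stay as the last step left them, time stands still between calls to the robot, and variables do not carry over. Pictures are saved under pics/ and viewed, at most 14 in all, crops included, and the job is handed in when it is done.

```bash
mkdir -p pics; ls; python3 - <<'E'
from station import sensors, viewer, order, arm
import cv2,numpy as np
np.set_printoptions(precision=4,suppress=True)
print(sensors.observe())
for n in("scene","top"):
    cv2.imwrite(f"pics/{n}0.png",viewer.capture(n)[:,:,::-1])
    print(viewer.calibration(n))
print(viewer.calibration("wrist"), arm.grasp_offset)
E
```

```text
pics
{'t': 0.0, 'joint_positions': array([-1.1948,  0.6293,  0.0384,  1.5184, -0.027 ,  0.9963, -0.02  ]), 'qvel': array([-0.0008, -0.0003, -0.0009, -0.0012, -0.0003, -0.0015, -0.0001]), 'joint_torque': array([ -0.0004, -54.971 ,   1.1437, -18.663 ,  -0.0521,   0.0236,
         0.0001]), 'tool_pos': array([0.2776, 0.587 , 0.2046]), 'orientation': array([ 0.2191,  0.9757, -0.0009, -0.0002]), 'contact_force': array([0.5637, 0.5309, 0.2464]), 'wrist_torque': array([-0.0042,  0.0156,  0.0051]), 'finger_force': 0.0, 'finger_gap': 0.09417422240912085}
{'camera_matrix': array([[538.9686,   0.    , 269.5265],
       [  0.    , 538.9686, 210.3235],
       [  0.    ,   0.    ,   1.    ]]), 'view': array([[-0.8783,  0.478 ,  0.0097,  0.5243],
       [ 0.3173,  0.598 , -0.7361, -0.1059],
       [-0.3577, -0.6434, -0.6768,  1.6793],
       [ 0.    ,  0.    ,  0.    ,  1.    ]])}
{'camera_matrix': array([[478.8991,   0.    , 273.9343],
       [  0.    , 478.8991, 212.7904],
       [  0.    ,   0.    ,   1.    ]]), 'view': array([[-0.0157, -0.9999,  0.0031, -0.01  ],
       [-0.9822,  0.0148, -0.1873,  0.6102],
       [ 0.1873, -0.006 , -0.9823,  1.3469],
       [ 0.    ,  0.    ,  0.    ,  1.    ]])}
{'camera_matrix': array([[339.9521,   0.    , 277.6911],
       [  0.    , 339.9521, 218.3146],
       [  0.    ,   0.    ,   1.    ]]), 'tool_from_camera': array([[-0.0004, -0.9628, -0.2703,  0.0787],
       [ 1.    , -0.0006,  0.0007, -0.    ],
       [-0.0008, -0.2703,  0.9628, -0.1794],
       [ 0.    ,  0.    ,  0.    ,  1.    ]])} 0.0188
```

View pics/top0.png

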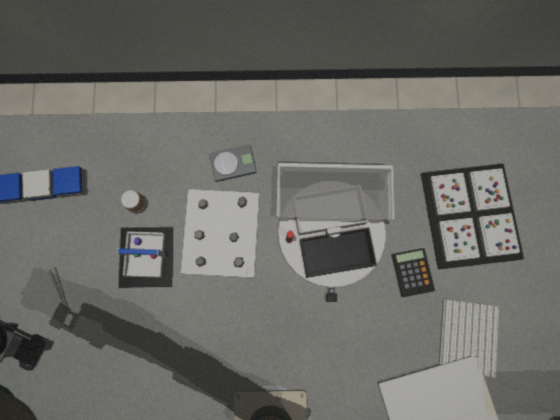

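View pics/scene0.png

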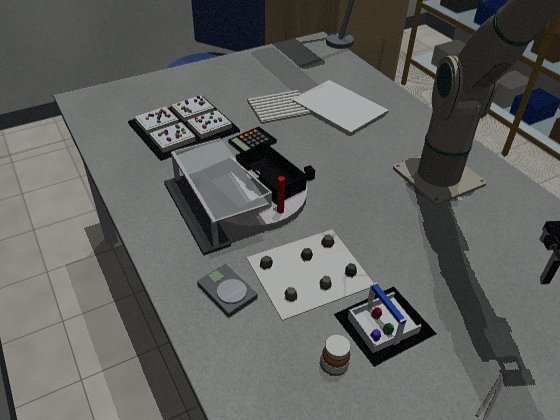

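The top view shows six chips near (203,204), (242,202), (199,235), (234,237), (201,262) and (239,262). The tray is at (143,252) with its blue bar, the red post at (290,237), the charcoal tub at (338,252) and the detent at (331,297).

```bash
cat > h.py <<'E'
from station import sensors, viewer, order, arm
import cv2,numpy as np
from scipy.spatial.transform import Rotation as R
np.set_printoptions(precision=4,suppress=True)
def ray(n,uv,z,pose=None):
    c=viewer.calibration(n);K=c["camera_matrix"]
    if n=="wrist":
        s=pose or sensors.observe();T=np.eye(4);T[:3,:3]=R.from_quat(s["orientation"]).as_matrix();T[:3,3]=s["tool_pos"];M=T@c["tool_from_camera"]
    else: M=np.linalg.inv(c["view"])
    d=M[:3,:3]@np.linalg.inv(K)@[uv[0],uv[1],1];o=M[:3,3]
    return o+d*(z-o[2])/d[2]
def blobs(m,lo,hi):
    m=cv2.morphologyEx(m.astype(np.uint8),cv2.MORPH_OPEN,np.ones((2,2)))
    n,l,s,c=cv2.connectedComponentsWithStats(m)
    return [(c[i],s[i]) for i in range(1,n) if lo<=s[i][4]<=hi]
def hsv(im): return cv2.cvtColor(im,cv2.COLOR_RGB2HSV).astype(int)
def rect(m):
    p=cv2.findNonZero(m.astype(np.uint8));return cv2.minAreaRect(p)
def tocmd(target): # target TCP world -> tool-axis shift
    s=sensors.observe();return R.from_quat(s["orientation"]).inv().apply(np.array(target)-s["tool_pos"])
E
python3 - <<'E'
from h import *
t=cv2.imread("pics/top0.png")[:,:,::-1].copy();s=cv2.imread("pics/scene0.png")[:,:,::-1].copy()
H=hsv(t);Hs=hsv(s)
roi=np.zeros(t.shape[:2],bool);roi[195:272,185:256]=1
print("pad corners",[ray("top",q,.004)[:2] for q in [(188,190),(259,193),(254,277),(181,273)]])
for c,st in blobs((H[...,2]<125)&roi,8,200): print("chip",c,st[2:],ray("top",c,.017))
roi=np.zeros(t.shape[:2],bool);roi[225:330,255:365]=1
for c,st in blobs((Hs[...,2]<100)&roi,20,400): print("chip s",c,st[2:],ray("scene",c,.017))
for n,I,h in(("top",t,H),("scene",s,Hs)):
    b=(h[...,0]>105)&(h[...,0]<125)&(h[...,1]>150)&(h[...,2]>60)
    r=(((h[...,0]<6)|(h[...,0]>174))&(h[...,1]>150)&(h[...,2]>60))
    for c,st in blobs(b,60,500): print(n,"blue",c,st,ray(n,c,.092))
    for c,st in blobs(r,8,500): print(n,"red",c,st,ray(n,c,.15))
    print(n,"cal",)
print("disc", [ray("top",q,.03) for q in[(278,235),(386,235),(332,287)]])
print("detent",ray("top",(331,297),.036))
cv2.imwrite("pics/c1.png",np.hstack([cv2.resize(t[215:300,105:185],None,fx=5,fy=5,interpolation=2),cv2.resize(t[190:275,270:350],None,fx=5,fy=5,interpolation=2)])[:,:,::-1])
cv2.imwrite("pics/c2.png",cv2.resize(s[125:275,165:325],None,fx=4,fy=4,interpolation=2)[:,:,::-1])
E
```

```text
pad corners [array([0.6955, 0.2432]), array([0.6828, 0.0251]), array([0.4269, 0.0425]), array([0.4421, 0.2594])]
chip [186.5 199.5] [ 2  8 16] [0.6628 0.2449 0.017 ]
chip [242.8701 202.8052] [ 9 11 77] [0.6499 0.074  0.017 ]
chip [203.8714 205.0429] [ 9  9 70] [0.6448 0.192  0.017 ]
chip [200.1447 235.6447] [10 10 76] [0.5515 0.2021 0.017 ]
chip [234.5    237.9118] [10  9 68] [0.5431 0.0994 0.017 ]
chip [201.375  262.2125] [10 10 80] [0.4721 0.1974 0.017 ]
chip [239.5   262.907] [10 11 86] [0.4683 0.0846 0.017 ]
chip s [266.2096 229.    ] [ 27  10 167] [ 0.5911 -0.03    0.017 ]
chip s [258.7273 239.5   ] [ 5  7 22] [ 0.6278 -0.0042  0.017 ]
chip s [328.2721 242.1912] [ 13  13 136] [0.4684 0.092  0.017 ]
chip s [307.4309 255.2683] [ 12  13 123] [0.5424 0.1063 0.017 ]
chip s [266.8014 263.4965] [ 13  14 141] [0.6495 0.0816 0.017 ]
chip s [351.5113 271.2782] [ 12  14 133] [0.4725 0.2058 0.017 ]
chip s [326.0299 283.8731] [ 11  14 134] [0.552  0.2099 0.017 ]
chip s [291.4658 295.4384] [ 12  15 146] [0.6458 0.2008 0.017 ]
chip s [359.9259 310.8333] [12  8 54] [0.5259 0.3169 0.017 ]
top blue [136.9397 252.1379] [120 250  37   5 116] [0.4966 0.3679 0.092 ]
top red [290.85 234.9 ] [289 233   5   5  20] [ 0.5306 -0.0638  0.15  ]
top cal
scene blue [388.9054 302.8153] [374 286  31  35 222] [0.4972 0.3711 0.092 ]
scene red [282. 179.] [279 177   7   5  31] [ 0.5296 -0.0578  0.15  ]
scene cal
disc [array([ 0.548 , -0.0306,  0.03  ]), array([ 0.5431, -0.3511,  0.03  ]), array([ 0.3931, -0.1849,  0.03  ])]
detent [ 0.3645 -0.1802  0.036 ]
```

View pics/c1.png

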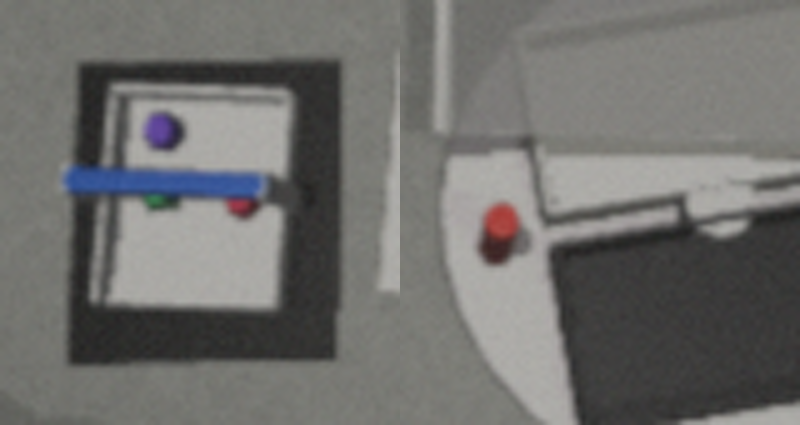

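View pics/c2.png

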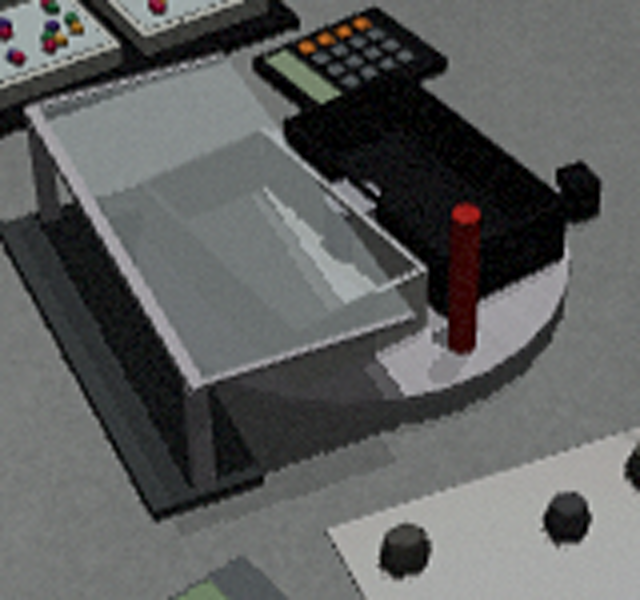

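The crops show three gems (violet, green, crimson) in the tray, the violet one behind the bar. The tray's walled sides are left, far and right, and its open end faces the robot. In crop 2 the red post stands left of the tubs and the cover starts just behind the axis. I'll compute the carousel geometry and then start.

```bash
python3 - <<'E'
from h import *
print([a for a in dir(arm) if a[0]!='_'])
P=lambda q,z,n="top":ray(n,q,z)[:2]
c=[P(q,.085) for q in[(300,239),(372,229),(376,263),(308,277)]];print("tub rim corners",c,np.mean(c,0))
c=[P(q,.109) for q in[(278,217),(393,219)]];print("cover edge",c,np.mean(c,0))
c=[P((105+x/5,215+y/5),.003) for x,y in[(80,63),(340,62),(335,358),(70,362)]];print("mat",c,np.mean(c,0))
c=[P((105+x/5,215+y/5),.092-.007) for x,y in[(65,182),(265,186)]];print("bar ends",c)
t=cv2.imread("pics/top0.png")[:,:,::-1].copy();H=hsv(t)
s=sensors.observe();print(tocmd([.650,.078,.15]))
E
```

```text
['MotionError', 'grasp_offset']
tub rim corners [array([ 0.5277, -0.0922]), array([ 0.5534, -0.2988]), array([ 0.4563, -0.3048]), array([ 0.4201, -0.1119])] [ 0.4894 -0.2019]
cover edge [array([ 0.5879, -0.0304]), array([ 0.5773, -0.3544])] [ 0.5826 -0.1924]
mat [array([0.5817, 0.444 ]), array([0.5799, 0.2867]), array([0.4025, 0.2854]), array([0.4026, 0.442 ])] [0.4917 0.3645]
bar ends [array([0.5002, 0.4235]), array([0.4962, 0.3104])]
[-0.5542 -0.3009  0.0552]
```

```bash
python3 -m inch '[[0,0,0,0,0,-0.147,1],[0,0,0,0,0,-0.147,1],[0,0,0,0,0,-0.147,1],[0,0,0,0,0,0,1]]' 20
```

```text
t: 0.6
tool_pos: [0.2779, 0.5872, 0.205]
orientation: [0.001, 1.0, -0.0, -0.0]
contact_force: [-0.4, 0.9, -0.3]
finger_gap: 0.0942
finger_force: 0.0
```

```bash
python3 -m inch '[[-0.03,-0.05,-0.01,0,0,0,1],[-0.03,-0.05,-0.01,0,0,0,1],[-0.03,-0.05,-0.01,0,0,0,1],[-0.03,-0.05,-0.01,0,0,0,1],[-0.03,-0.05,-0.005,0,0,0,1],[-0.03,-0.05,0,0,0,0,1],[-0.03,-0.05,0,0,0,0,1],[-0.03,-0.05,0,0,0,0,1],[-0.02,-0.04,0,0,0,0,1],[0,0,0,0,0,0,1]]'
cat > look.py <<'E'
from h import *
import sys
s=sensors.observe();im=viewer.capture("wrist");H=hsv(im);cv2.imwrite(f"pics/{sys.argv[1]}.png",im[:,:,::-1])
print("tcp",s["tool_pos"])
pad=cv2.morphologyEx(((H[...,2]>130)&(H[...,1]<60)).astype(np.uint8),cv2.MORPH_CLOSE,np.ones((45,45)))
for c,st in blobs((H[...,2]<90)&(pad>0),100,4000): print(c,st[2:],ray("wrist",c,.017,s))
E
python3 look.py w1
```

```text
t: 1.85
tool_pos: [0.5391, 0.1426, 0.2502]
orientation: [0.006, 1.0, -0.001, 0.0]
contact_force: [0.2, 0.1, -0.3]
finger_gap: 0.0938
finger_force: 0.0
tcp [0.5391 0.1426 0.2502]
[ 1.6688 45.1299] [  6  38 154] [ 0.3745 -0.1604  0.017 ]
[126.3812 212.2358] [  87  208 1650] [ 0.5664 -0.0479  0.017 ]
[235.8542 134.5903] [ 23  25 144] [0.4734 0.0938 0.017 ]
[ 71.6706 173.3413] [ 12  36 252] [ 0.5168 -0.108   0.017 ]
[474.087  184.5739] [ 11  16 115] [0.5363 0.3832 0.017 ]
[ 77.2215 198.574 ] [  71   38 1183] [ 0.5482 -0.1066  0.017 ]
[246.2989 193.5952] [ 23  22 378] [0.5444 0.1035 0.017 ]
[325.3873 194.8873] [ 22  19 142] [0.5471 0.2013 0.017 ]
[  8.308  205.6388] [ 20  16 263] [ 0.5563 -0.1943  0.017 ]
[ 87.1951 245.7728] [ 31  20 405] [ 0.6106 -0.1045  0.017 ]
[454.2884 266.1767] [ 27  38 215] [0.6444 0.3729 0.017 ]
[179.2745 279.1255] [  44   69 1355] [0.659  0.0102 0.017 ]
[390.9192 292.7548] [  76   88 2932] [0.6822 0.2928 0.017 ]
[319.1412 264.1235] [ 19  15 170] [0.6395 0.1956 0.017 ]
[469.4945 272.1513] [ 34  37 271] [0.6532 0.3941 0.017 ]
[231.7547 267.6918] [ 18  17 159] [0.6433 0.0808 0.017 ]
[481.0794 280.8545] [ 36  35 378] [0.666  0.4112 0.017 ]
[247.8234 324.7063] [ 89  23 538] [0.7289 0.0989 0.017 ]
```

View pics/w1.png

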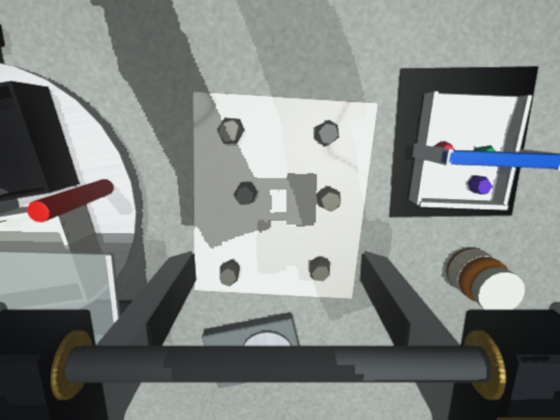

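The wrist view shows the six chips at about (231,130), (327,132), (246,193), (329,199), (230,272) and (319,268), which agrees with the averaged positions. I start with the chip at (0.646, 0.079).

```bash
python3 -m inch '[[-0.0535,-0.032,0.04,0,0,0,1],[-0.0535,-0.032,0.05,0,0,0,1],[0,0,0.05,0,0,0,1],[0,0,0.05,0,0,0,1],[0,0,0.03,0,0,0,1],[0,0,0.018,0,0,0,1],[0,0,0,0,0,0,1],[0,0,0,0,0,0,0],[0,0,0,0,0,0,0],[0,0,0,0,0,0,0]]' 20; python3 -c "
from h import *
print(*[ray('wrist',q,.017,dict(tool_pos=np.array([.5391,.1426,.2502]),orientation=[.006,1,-.001,0]))[:2] for q in [(231,130),(327,132),(246,193),(329,199),(230,272),(319,268)]])"
```

```text
t: 3.15
tool_pos: [0.6251, 0.0953, 0.0306]
orientation: [0.001, 1.0, 0.0, 0.001]
contact_force: [-0.3, -0.4, 0.7]
finger_gap: 0.0674
finger_force: 0.0
[0.4679 0.0885] [0.4716 0.2013] [0.5434 0.1032] [0.5522 0.206 ] [0.6492 0.0781] [0.6449 0.1955]
```

```bash
python3 -m inch '[[0,0,-0.025,0,0,0,0.75],[-0.024,-0.0165,0,0,0,0,0.75],[0,0,0,0,0,0,0.75],[0,0,0.025,0,0,0,0.7],[0,0,0.02,0,0,0,0.7],[0,0,0,0,0,0,0.7]]' 20;  python3 -m inch '[[0,0,0,0,0,0,0],[0,0,0,0,0,0,0],[0,0,0,0,0,0,0],[0,0,0,0,0,0,0],[0,0,0,0,0,0,0]]' 20
```

```text
t: 3.9
tool_pos: [0.6462, 0.079, 0.0075]
orientation: [0.0, 1.0, -0.0, -0.002]
contact_force: [-0.1, -0.7, 0.2]
finger_gap: 0.0659
finger_force: 0.0
t: 4.53
tool_pos: [0.6487, 0.0785, 0.01]
orientation: [0.001, 1.0, -0.0, 0.0]
contact_force: [-0.6, 0.1, 2.0]
finger_gap: 0.0261
finger_force: 20.0
```

```bash
python3 -m inch '[[0,0,-0.04,0,0,0,0],[0,0,-0.05,0,0,0,0],[0,0,-0.05,0,0,0,0],[0,0,-0.05,0,0,0,0],[0.0265,-0.038,0,0,0,0,0],[0.0265,-0.038,0,0,0,0,0],[0.0265,-0.038,0,0,0,0,0],[0.0265,-0.038,0,0,0,0,0],[0.0265,-0.038,0,0,0,0,0],[0.0265,-0.038,0,0,0,0,0]]' 20; python3 -m inch '[[0,0,0,0,0,0,0]]'; python3 -c "
from h import *
im=viewer.capture('wrist');cv2.imwrite('pics/w2.png',im[:,:,::-1])"
```

```text
t: 5.78
tool_pos: [0.4883, -0.1502, 0.1997]
orientation: [0.0, 1.0, -0.0, 0.0]
contact_force: [0.4, -0.8, -0.8]
finger_gap: 0.0256
finger_force: 20.0
t: 5.9
tool_pos: [0.4867, -0.1528, 0.1997]
orientation: [0.004, 1.0, -0.001, -0.001]
contact_force: [0.2, 0.4, 0.1]
finger_gap: 0.0257
finger_force: 20.0
```

View pics/w2.png

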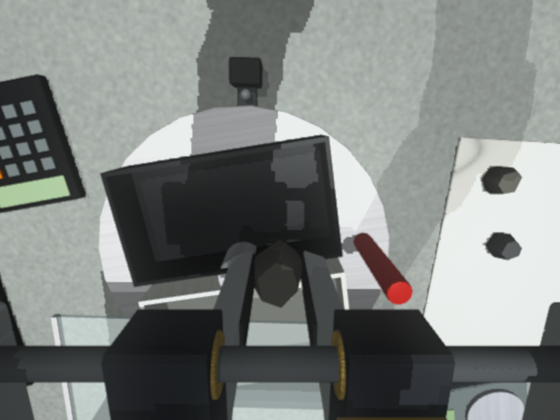

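The wrist view shows the held chip and the charcoal tub rim corners at about (102,172), (328,136), (342,258) and (133,285), with the post top at (400,292).

```bash
python3 -c "
from h import *
c=[ray('wrist',q,.085)[:2] for q in [(102,172),(328,136),(342,258),(133,285)]];print(c,np.mean(c,0))
print('post',ray('wrist',(400,292),.15),'detent',ray('wrist',(246,72),.036))
"
```

```text
[array([ 0.4501, -0.3021]), array([ 0.4207, -0.1076]), array([ 0.5311, -0.0906]), array([ 0.5577, -0.2882])] [ 0.4899 -0.1971]
post [ 0.5318 -0.0592  0.15  ] detent [ 0.3639 -0.1793  0.036 ]
```

```bash
python3 -m inch '[[0,0,0.04,0,0,0,0],[0,0,0.04,0,0,0,0],[0,0,0.04,0,0,0,0],[0,0,0,0,0,0,0],[0,0,0,0,0,0,0.6],[0,0,0,0,0,0,0.6],[0,0,-0.04,0,0,0,0.6],[0,0,-0.04,0,0,0,0.6],[0,0,-0.04,0,0,0,0.6],[0,0,0,0,0,0,0.7]]' 20; python3 -m inch '[[-0.01,0.043,0,0,0,0,0.7],[-0.01,0.043,0,0,0,0,0.7],[-0.01,0.043,0,0,0,0,0.7],[-0.01,0.043,0,0,0,0,0.7],[-0.01,0.043,0,0,0,0,0.7],[-0.01,0.042,0,0,0,0,0.7],[0,0,0.04,0,0,0,0.7],[0,0,0.04,0,0,0,0.7],[0,0,0.04,0,0,0,0.7],[0,0,0,0,0,0,0.7]]'; python3 -c "
from h import *
print(tocmd([.544,.103,.01]))"
```

```text
t: 7.2
tool_pos: [0.4921, -0.1498, 0.204]
orientation: [0.001, 1.0, -0.001, 0.005]
contact_force: [0.6, 0.5, -0.5]
finger_gap: 0.0632
finger_force: 0.0
t: 8.45
tool_pos: [0.5468, 0.1073, 0.0772]
orientation: [0.0, 1.0, -0.001, -0.003]
contact_force: [0.1, -0.2, 0.2]
finger_gap: 0.0657
finger_force: 0.0
[ 0.0024 -0.0042  0.0672]
```

```bash
python3 -m inch '[[0.0025,-0.004,0.035,0,0,0,0.7],[0,0,0.032,0,0,0,0.7],[0,0,0,0,0,0,0.7],[0,0,0,0,0,0,0],[0,0,0,0,0,0,0],[0,0,0,0,0,0,0],[0,0,0,0,0,0,0],[0,0,0,0,0,0,0],[0,0,-0.04,0,0,0,0],[0,0,-0.04,0,0,0,0]]' 20; python3 -m inch '[[0,0,-0.05,0,0,0,0],[0,0,-0.06,0,0,0,0],[0.009,-0.05,0,0,0,0,0],[0.009,-0.05,0,0,0,0,0],[0.009,-0.05,0,0,0,0,0],[0.009,-0.05,0,0,0,0,0],[0.009,-0.05,0,0,0,0,0],[0.009,-0.05,0,0,0,0,0],[0,0,0,0,0,0,0]]'
```

```text
t: 9.7
tool_pos: [0.5463, 0.1038, 0.0929]
orientation: [0.0, 1.0, -0.0, -0.001]
contact_force: [0.2, 0.1, -0.2]
finger_gap: 0.0279
finger_force: 20.0
t: 10.82
tool_pos: [0.4909, -0.2011, 0.2023]
orientation: [0.005, 1.0, -0.001, -0.001]
contact_force: [0.4, 1.2, -0.7]
finger_gap: 0.0274
finger_force: 20.0
```

```bash
python3 -m inch '[[0,0,0.04,0,0,0,0],[0,0,0.04,0,0,0,0],[0,0,0.04,0,0,0,0],[0,0,0,0,0,0,0],[0,0,0,0,0,0,0.6],[0,0,0,0,0,0,0.6],[0,0,-0.04,0,0,0,0.6],[0,0,-0.04,0,0,0,0.6],[0,0,-0.04,0,0,0,0.6],[0,0,0,0,0,0,0.7]]' 20; python3 -m inch '[[0.004,0.048,0,0,0,0,0.7],[0.004,0.048,0,0,0,0,0.7],[0.004,0.048,0,0,0,0,0.7],[0.004,0.048,0,0,0,0,0.7],[0.004,0.048,0,0,0,0,0.7],[0.003,0.049,0,0,0,0,0.7],[0,0,0.04,0,0,0,0.7],[0,0,0.04,0,0,0,0.7],[0,0,0.04,0,0,0,0.7],[0,0,0,0,0,0,0.7]]'; python3 -c "
from h import *
print(tocmd([.469,.0885,.01]))"
```

```text
t: 12.08
tool_pos: [0.4954, -0.197, 0.2071]
orientation: [0.001, 1.0, -0.002, 0.004]
contact_force: [0.3, -0.8, -1.4]
finger_gap: 0.0631
finger_force: 0.0
t: 13.32
tool_pos: [0.4676, 0.0925, 0.0807]
orientation: [0.0, 1.0, -0.001, -0.003]
contact_force: [0.7, -0.1, 0.9]
finger_gap: 0.0655
finger_force: 0.0
[-0.0018 -0.0039  0.0707]
```

```bash
python3 -m inch '[[-0.002,-0.004,0.035,0,0,0,0.7],[0,0,0.035,0,0,0,0.7],[0,0,0,0,0,0,0.7],[0,0,0,0,0,0,0],[0,0,0,0,0,0,0],[0,0,0,0,0,0,0],[0,0,0,0,0,0,0],[0,0,0,0,0,0,0],[0,0,-0.04,0,0,0,0],[0,0,-0.04,0,0,0,0]]' 20; python3 -m inch '[[0,0,-0.05,0,0,0,0],[0,0,-0.06,0,0,0,0],[-0.004,-0.048,0,0,0,0,0],[-0.004,-0.048,0,0,0,0,0],[-0.004,-0.048,0,0,0,0,0],[-0.004,-0.048,0,0,0,0,0],[-0.004,-0.048,0,0,0,0,0],[-0.004,-0.048,0,0,0,0,0],[-0.004,-0.048,0,0,0,0,0],[0,0,0,0,0,0,0]]'
```

```text
t: 14.58
tool_pos: [0.4713, 0.0888, 0.0932]
orientation: [0.0, 1.0, -0.0, -0.001]
contact_force: [0.3, -0.5, -0.5]
finger_gap: 0.0299
finger_force: 20.0
t: 15.82
tool_pos: [0.4985, -0.2519, 0.2022]
orientation: [0.004, 1.0, -0.001, -0.0]
contact_force: [0.6, 0.5, -0.2]
finger_gap: 0.0298
finger_force: 20.0
```

```bash
python3 -m inch '[[0,0,0.04,0,0,0,0],[0,0,0.04,0,0,0,0],[0,0,0.04,0,0,0,0],[0,0,0,0,0,0,0],[0,0,0,0,0,0,0.6],[0,0,0,0,0,0,0.6],[0,0,-0.04,0,0,0,0.6],[0,0,-0.04,0,0,0,0.6],[0,0,-0.04,0,0,0,0.6],[0,0,0,0,0,0,0.7]]' 20; python3 -m inch '[[0.003,0.05,0,0,0,0,0.7],[0.003,0.05,0,0,0,0,0.7],[0.003,0.05,0,0,0,0,0.7],[0.003,0.05,0,0,0,0,0.7],[0.003,0.05,0,0,0,0,0.7],[0.003,0.05,0,0,0,0,0.7],[0.003,0.05,0,0,0,0,0.7],[0.003,0.05,0,0,0,0,0.7],[0.003,0.05,0,0,0,0,0.7],[0,0,0,0,0,0,0.7]]'; python3 look.py w3;python3 -c "
from h import *
print(tocmd([.4715,.2013,.01]))"
```

```text
t: 17.08
tool_pos: [0.5023, -0.2483, 0.2073]
orientation: [0.001, 1.0, -0.002, 0.004]
contact_force: [-0.1, -0.9, -0.4]
finger_gap: 0.0626
finger_force: 0.0
t: 18.32
tool_pos: [0.4719, 0.2078, 0.2026]
orientation: [-0.003, 1.0, 0.001, 0.0]
contact_force: [-0.5, -1.3, -0.3]
finger_gap: 0.0659
finger_force: 0.0
tcp [0.4719 0.2078 0.2026]
[ 50.0669 226.1403] [  80  156 2124] [ 0.5063 -0.0461  0.017 ]
[270.8988 197.874 ] [ 26  27 484] [0.4725 0.2012 0.017 ]
[392.2952 221.8286] [ 15  24 105] [0.4992 0.3372 0.017 ]
[436.3385 224.5962] [ 20  21 260] [0.5021 0.387  0.017 ]
[488.1176 235.6797] [ 35   7 153] [0.5149 0.4476 0.017 ]
[ 17.2434 261.1257] [ 40  36 756] [ 0.5487 -0.0912  0.017 ]
[275.1473 259.1964] [ 23  17 224] [0.5448 0.2061 0.017 ]
[470.1749 267.9148] [ 12  30 223] [0.5546 0.4335 0.017 ]
[194.2147 295.4435] [  66   86 2744] [0.5917 0.11   0.017 ]
[ 11.1675 321.9157] [ 27  46 961] [ 0.6284 -0.1145  0.017 ]
[552.6335 326.8271] [ 18  41 532] [0.6325 0.5477 0.017 ]
[268.1878 330.6204] [ 19  18 245] [0.6393 0.198  0.017 ]
[ 0.0007 -0.0034  0.1925]
```

View pics/w3.png

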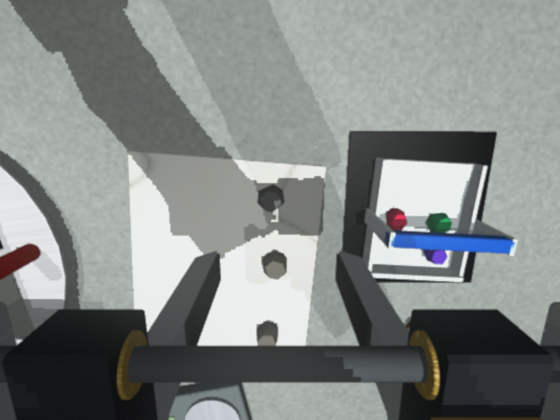

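The wrist view shows the remaining chips undisturbed at about (271,197), (274,264) and (267,331).

```bash
python3 -m inch '[[0,-0.0035,0.05,0,0,0,0.7],[0,0,0.05,0,0,0,0.7],[0,0,0.05,0,0,0,0.7],[0,0,0.042,0,0,0,0.7],[0,0,0,0,0,0,0.7],[0,0,0,0,0,0,0],[0,0,0,0,0,0,0],[0,0,0,0,0,0,0],[0,0,0,0,0,0,0],[0,0,0,0,0,0,0]]' 20; python3 -m inch '[[0,0,-0.05,0,0,0,0],[0,0,-0.07,0,0,0,0],[0,0,-0.06,0,0,0,0],[0.0015,-0.054,-0.01,0,0,0,0],[0.0015,-0.054,0,0,0,0,0],[0.0015,-0.054,0,0,0,0,0],[0.0015,-0.054,0,0,0,0,0],[0.0015,-0.054,0,0,0,0,0],[0.0015,-0.054,0,0,0,0,0],[0.0015,-0.054,0,0,0,0,0]]'; python3 -m inch '[[0,0,0,0,0,0,0]]'
```

```text
t: 19.62
tool_pos: [0.4736, 0.1996, 0.0114]
orientation: [0.0, 1.0, 0.0, 0.001]
contact_force: [0.4, -0.4, 5.9]
finger_gap: 0.0281
finger_force: 20.0
t: 20.88
tool_pos: [0.4619, -0.1801, 0.1932]
orientation: [0.0, 1.0, 0.0, 0.0]
contact_force: [1.4, 0.4, 0.1]
finger_gap: 0.0283
finger_force: 20.0
t: 21.0
tool_pos: [0.4611, -0.1836, 0.1931]
orientation: [0.005, 1.0, -0.001, -0.0]
contact_force: [0.0, 0.6, -0.7]
finger_gap: 0.0283
finger_force: 20.0
```

```bash
python3 -m inch '[[0,0,0.04,0,0,0,0],[0,0,0.04,0,0,0,0],[0,0,0.035,0,0,0,0],[0,0,0,0,0,0,0],[0,0,0,0,0,0,0.6],[0,0,0,0,0,0,0.6],[0,0,-0.04,0,0,0,0.6],[0,0,-0.04,0,0,0,0.6],[0,0,-0.04,0,0,0,0.6],[0,0,0,0,0,0,0.7]]' 20; python3 -m inch '[[-0.011,0.0486,0,0,0,0,0.7],[-0.011,0.0486,0,0,0,0,0.7],[-0.011,0.0486,0,0,0,0,0.7],[-0.011,0.0486,0,0,0,0,0.7],[-0.011,0.0486,0,0,0,0,0.7],[-0.011,0.0486,0,0,0,0,0.7],[-0.011,0.0486,0,0,0,0,0.7],[-0.011,0.0486,0,0,0,0,0.7],[0,0,0.04,0,0,0,0.7],[0,0,0.04,0,0,0,0.7]]'; python3 -m inch '[[0,0,0,0,0,0,0.7]]'; python3 -c "
from h import *
print(tocmd([.5522,.206,.01]))"
```

```text
t: 22.25
tool_pos: [0.4648, -0.1794, 0.2022]
orientation: [0.001, 1.0, -0.001, 0.004]
contact_force: [-0.2, 0.3, -0.8]
finger_gap: 0.0633
finger_force: 0.0
t: 23.5
tool_pos: [0.5504, 0.2112, 0.1172]
orientation: [-0.0, 1.0, 0.0, 0.0]
contact_force: [0.4, -0.4, -0.5]
finger_gap: 0.0658
finger_force: 0.0
t: 23.62
tool_pos: [0.5478, 0.2091, 0.1154]
orientation: [0.0, 1.0, -0.001, -0.003]
contact_force: [0.0, 0.3, 0.4]
finger_gap: 0.0658
finger_force: 0.0
[-0.005  -0.0029  0.1054]
```

```bash
python3 -m inch '[[-0.005,-0.003,0.035,0,0,0,0.7],[0,0,0.04,0,0,0,0.7],[0,0,0.03,0,0,0,0.7],[0,0,0,0,0,0,0.7],[0,0,0,0,0,0,0],[0,0,0,0,0,0,0],[0,0,0,0,0,0,0],[0,0,0,0,0,0,0],[0,0,0,0,0,0,0],[0,0,-0.04,0,0,0,0]]' 20; python3 -m inch '[[0,0,-0.05,0,0,0,0],[0,0,-0.05,0,0,0,0],[0,0,-0.05,0,0,0,0],[0.01,-0.054,0,0,0,0,0],[0.01,-0.054,0,0,0,0,0],[0.01,-0.054,0,0,0,0,0],[0.01,-0.054,0,0,0,0,0],[0.01,-0.054,0,0,0,0,0],[0.01,-0.054,0,0,0,0,0],[0.01,-0.054,0,0,0,0,0]]'; python3 -m inch '[[0.01,-0.054,0,0,0,0,0],[0,0,0,0,0,0,0]]'
```

```text
t: 24.88
tool_pos: [0.5532, 0.2063, 0.051]
orientation: [0.0, 1.0, -0.001, -0.003]
contact_force: [0.5, -0.1, -0.5]
finger_gap: 0.0278
finger_force: 19.8
t: 26.12
tool_pos: [0.4846, -0.1724, 0.203]
orientation: [0.0, 1.0, 0.0, -0.0]
contact_force: [0.8, -1.1, -0.0]
finger_gap: 0.0276
finger_force: 19.8
t: 26.38
tool_pos: [0.4732, -0.2302, 0.2029]
orientation: [0.005, 1.0, -0.001, -0.001]
contact_force: [0.4, 1.0, -0.2]
finger_gap: 0.0277
finger_force: 19.8
```

```bash
python3 -m inch '[[0,0,0.04,0,0,0,0],[0,0,0.04,0,0,0,0],[0,0,0.042,0,0,0,0],[0,0,0,0,0,0,0],[0,0,0,0,0,0,0.6],[0,0,0,0,0,0,0.6],[0,0,-0.04,0,0,0,0.6],[0,0,-0.04,0,0,0,0.6],[0,0,-0.04,0,0,0,0.6],[0,0,0,0,0,0,0.7]]' 20; python3 -m inch '[[-0.0185,0.0473,0,0,0,0,0.7],[-0.0185,0.0473,0,0,0,0,0.7],[-0.0185,0.0473,0,0,0,0,0.7],[-0.0185,0.0473,0,0,0,0,0.7],[-0.0185,0.0473,0,0,0,0,0.7],[-0.0185,0.0473,0,0,0,0,0.7],[-0.0185,0.0473,0,0,0,0,0.7],[-0.0185,0.0473,0,0,0,0,0.7],[-0.0185,0.0473,0,0,0,0,0.7],[0,0,0.04,0,0,0,0.7]]'; python3 -m inch '[[0,0,0.04,0,0,0,0.7],[0,0,0,0,0,0,0.7]]'; python3 -c "
from h import *
print(tocmd([.645,.1955,.01]))"
```

```text
t: 27.62
tool_pos: [0.4778, -0.2259, 0.2056]
orientation: [0.001, 1.0, -0.002, 0.004]
contact_force: [-0.1, -0.1, -0.5]
finger_gap: 0.0628
finger_force: 0.0
t: 28.88
tool_pos: [0.6444, 0.2082, 0.1632]
orientation: [-0.003, 1.0, 0.003, 0.004]
contact_force: [-0.0, -0.8, -0.6]
finger_gap: 0.0658
finger_force: 0.0
t: 29.12
tool_pos: [0.6391, 0.1999, 0.1179]
orientation: [0.0, 1.0, -0.001, -0.003]
contact_force: [0.3, 0.4, 0.2]
finger_gap: 0.0659
finger_force: 0.0
[-0.0066 -0.0041  0.1078]
```

```bash
python3 -m inch '[[-0.007,-0.004,0.038,0,0,0,0.7],[0,0,0.04,0,0,0,0.7],[0,0,0.03,0,0,0,0.7],[0,0,0,0,0,0,0.7],[0,0,0,0,0,0,0],[0,0,0,0,0,0,0],[0,0,0,0,0,0,0],[0,0,0,0,0,0,0],[0,0,0,0,0,0,0],[0,0,-0.04,0,0,0,0]]' 20; python3 -m inch '[[0,0,-0.05,0,0,0,0],[0,0,-0.05,0,0,0,0],[0,0,-0.05,0,0,0,0],[0.018,-0.049,0,0,0,0,0],[0.018,-0.049,0,0,0,0,0],[0.018,-0.049,0,0,0,0,0],[0.018,-0.049,0,0,0,0,0],[0.018,-0.049,0,0,0,0,0],[0.018,-0.049,0,0,0,0,0],[0.018,-0.049,0,0,0,0,0]]'; python3 -m inch '[[0.012,-0.034,0,0,0,0,0],[0,0,0,0,0,0,0]]'
```

```text
t: 30.38
tool_pos: [0.6462, 0.1959, 0.0504]
orientation: [0.0, 1.0, -0.001, -0.003]
contact_force: [0.4, -0.5, 0.7]
finger_gap: 0.0253
finger_force: 19.9
t: 31.62
tool_pos: [0.5219, -0.1476, 0.2031]
orientation: [0.0, 1.0, -0.0, 0.0]
contact_force: [0.5, -0.7, 0.0]
finger_gap: 0.0258
finger_force: 19.9
t: 31.88
tool_pos: [0.5091, -0.1838, 0.203]
orientation: [0.004, 1.0, -0.001, -0.0]
contact_force: [-0.5, 0.0, -0.6]
finger_gap: 0.0255
finger_force: 19.9
```

```bash
python3 -m inch '[[0,0,0.04,0,0,0,0],[0,0,0.04,0,0,0,0],[0,0,0.038,0,0,0,0],[0,0,0,0,0,0,0],[0,0,0,0,0,0,0.6],[0,0,0,0,0,0,0.6],[0,0,-0.04,0,0,0,0.6],[0,0,-0.04,0,0,0,0.6],[0,0,-0.04,0,0,0,0.6],[0,0,-0.04,0,0,0,0.6]]' 20; python3 -m inch '[[0,0.03,0,0,0,0,0.6],[0,0.03,0,0,0,0,0.6],[0,0.03,0,0,0,0,0.6],[0,0,0,0,0,0,0.6]]'; python3 look.py w4 | head -1; python3 -c "
from h import *
w=cv2.imread('pics/w4.png');cv2.imwrite('pics/w4t.png',np.hstack([cv2.resize(w[100:310,0:260],None,fx=1.5,fy=1.5),cv2.resize(viewer.capture('top')[180:320,180:400,::-1],(390,315))]))"
```

```text
t: 33.12
tool_pos: [0.5111, -0.1801, 0.2481]
orientation: [0.0, 1.0, -0.0, 0.001]
contact_force: [0.7, 0.2, 0.2]
finger_gap: 0.0566
finger_force: 0.0
t: 33.62
tool_pos: [0.5114, -0.0877, 0.2466]
orientation: [-0.002, 1.0, 0.0, 0.001]
contact_force: [0.2, -0.8, -0.1]
finger_gap: 0.056
finger_force: 0.0
tcp [ 0.5114 -0.0877  0.2466]
```

View pics/w4t.png

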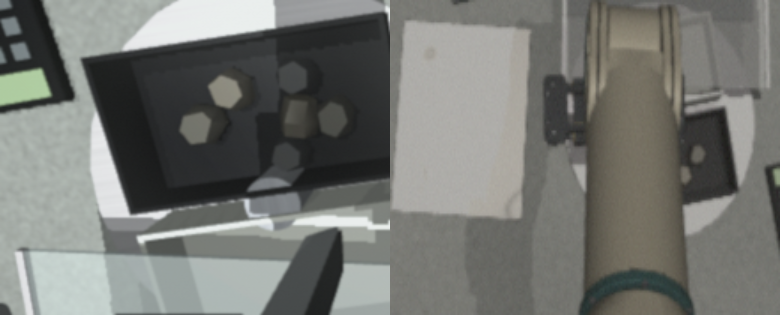

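All six chips lie in the charcoal tub (left crop: six lumps between (200,77) and (335,155)) and the pad is empty. Next I turn the gripper for the post.

```bash
python3 -m inch '[[0,0,0,0,0,0.175,0.6],[0,0,0,0,0,0.175,0.6],[0,0,0,0,0,0.175,0.6],[0,0,0,0,0,0.175,0.6],[0,0,0,0,0,0.175,0.6],[0,0,0,0,0,0.175,0.6],[0,0,0,0,0,0.175,0.6],[0,0,0,0,0,0.175,0.6],[0,0,0,0,0,0,0.6]]' 20; python3 -c "
from h import *
s=sensors.observe();print(s['joint_positions'],R.from_quat(s['orientation']).as_matrix());print(tocmd([.5305,-.060,.118]))"
```

```text
t: 34.85
tool_pos: [0.5109, -0.0917, 0.2454]
orientation: [0.645, 0.765, -0.0, 0.001]
contact_force: [-0.7, 0.2, 0.6]
finger_gap: 0.0564
finger_force: 0.0
[-0.0658  0.4029  0.2666  1.8341 -0.1289  0.9208  0.4283] [[-0.1689  0.9856  0.0004]
 [ 0.9856  0.1689 -0.001 ]
 [-0.0011  0.0003 -1.    ]]
[0.0281 0.0247 0.1274]
```

```bash
python3 -m inch '[[0.028,0.025,0,0,0,0,0.6],[0,0,0,0,0,0,0.6],[0,0,0.04,0,0,0,0.6],[0,0,0.04,0,0,0,0.6],[0,0,0.045,0,0,0,0.6],[0,0,0,0,0,0,0],[0,0,0,0,0,0,0],[0,0,0,0,0,0,0],[0,0,0,0,0,0,0],[0,0,0,0,0,0,0]]' 20
```

```text
t: 36.1
tool_pos: [0.5315, -0.0584, 0.1214]
orientation: [0.644, 0.765, 0.001, 0.001]
contact_force: [-0.7, -0.6, 6.1]
finger_gap: 0.0195
finger_force: 20.0
```

```bash
python3 -m inch '[[-0.00065,-0.0131,0,0,0,-0.1,0],[-0.00065,-0.0131,0,0,0,-0.1,0],[-0.00065,-0.0131,0,0,0,-0.1,0],[-0.00065,-0.0131,0,0,0,-0.1,0],[-0.00065,-0.0131,0,0,0,-0.1,0],[0,0,0,0,0,0,0]]' 20; cat > c.py <<'E'
from h import *
s=sensors.observe();d=s["tool_pos"][:2]-[.553,-.189];y=R.from_quat(s["orientation"]).as_matrix()[:2,1]
print("r",np.hypot(*d),"ang",np.arctan2(d[1],d[0])%6.2832,"ydir",np.arctan2(y[1],y[0]),"F",s["contact_force"],"M",s["wrist_torque"],"q7",s["joint_positions"])
E
python3 c.py
```

```text
t: 36.85
tool_pos: [0.47, -0.0839, 0.1214]
orientation: [0.435, 0.9, 0.0, -0.001]
contact_force: [-3.5, 3.6, 11.9]
finger_gap: 0.0194
finger_force: 20.0
r 0.13396645802225923 ang 2.239329991005159 ydir 0.6706996735927867 F [-3.5156  3.6369 11.9378] M [0.8625 0.8815 0.0194] q7 [ 0.0823  0.5179  0.0524  2.0723 -0.0522  0.5541  0.8429]
```

The last joint would run out of range before the stop, so I let go, turn the hand half a turn and regrip.

```bash
python3 -m inch '[[0,0,0,0,0,0,0.6],[0,0,0,0,0,0,0.6],[0,0,0,0,0,0,0.6],[0,0,-0.045,0,0,0,0.6],[0,0,-0.045,0,0,0,0.6],[0,0,0,0,0,0.175,0.6],[0,0,0,0,0,0.175,0.6],[0,0,0,0,0,0.175,0.6],[0,0,0,0,0,0.175,0.6],[0,0,0,0,0,0.175,0.6]]' 20; python3 -m inch '[[0,0,0,0,0,0.175,0.6],[0,0,0,0,0,0.175,0.6],[0,0,0,0,0,0.175,0.6],[0,0,0,0,0,0.175,0.6],[0,0,0,0,0,0.175,0.6],[0,0,0,0,0,0.175,0.6],[0,0,0,0,0,0.175,0.6],[0,0,0,0,0,0.175,0.6],[0,0,0,0,0,0.175,0.6],[0,0,0,0,0,0.175,0.6]]'; python3 -m inch '[[0,0,0,0,0,0.175,0.6],[0,0,0,0,0,0.175,0.6],[0,0,0,0,0,0,0.6]]'; python3 - <<'E'
from h import *
exec(open('c.py').read().split('\n',1)[1])
im=viewer.capture('scene');h=hsv(im);r=(((h[...,0]<6)|(h[...,0]>174))&(h[...,1]>150)&(h[...,2]>60))
for c,st in blobs(r,8,500): print(c,st,ray('scene',c,.15))
p=s["tool_pos"];im=viewer.capture('wrist');h=hsv(im);r=(((h[...,0]<6)|(h[...,0]>174))&(h[...,1]>150)&(h[...,2]>60))
for c,st in blobs(r,30,50000): print(c,st,ray('wrist',c,.15,s))
cv2.imwrite('pics/w5.png',im[:,:,::-1]);print(p)
E
```

```text
t: 38.1
tool_pos: [0.4714, -0.0847, 0.21]
orientation: [0.778, 0.629, -0.0, -0.0]
contact_force: [-0.1, 0.3, 0.7]
finger_gap: 0.0559
finger_force: 0.0
t: 39.35
tool_pos: [0.4715, -0.0846, 0.21]
orientation: [0.981, -0.194, -0.0, 0.0]
contact_force: [-0.2, -0.2, -0.0]
finger_gap: 0.0566
finger_force: 0.0
t: 39.72
tool_pos: [0.4714, -0.0846, 0.2098]
orientation: [0.934, -0.358, -0.0, 0.001]
contact_force: [0.3, -0.1, 0.4]
finger_gap: 0.0564
finger_force: 0.0
r 0.13249347144792994 ang 2.2345269869610442 ydir -2.302858336235318 F [ 0.2808 -0.146   0.425 ] M [0.0342 0.1521 0.0447] q7 [-0.4924  0.5226  0.9103  1.9893 -0.5321  0.8867 -1.599 ]
[279.9813 230.4696] [269 220  23  23 428] [ 0.472  -0.0873  0.15  ]
[ 0.4714 -0.0846  0.2098]
```

View pics/w5.png

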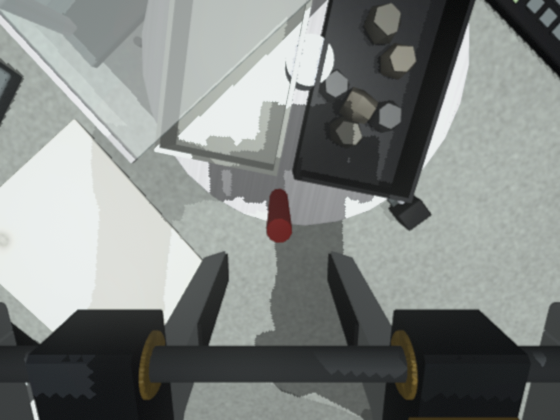

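The wrist view shows the post top at (280,230), centred between the fingers, with all six chips still in the tub. Regrip and turn on.

```bash
sed -i 's/\[.553,-.189\]/[.5518,-.1874]/' c.py; python3 -m inch '[[0,0,0,0,0,0.17,0.6],[0,0,0.045,0,0,0,0.6],[0,0,0.045,0,0,0,0.6],[0,0,0,0,0,0,0.6],[0,0,0,0,0,0,0],[0,0,0,0,0,0,0],[0,0,0,0,0,0,0],[0,0,0,0,0,0,0],[0,0,0,0,0,0,0]]' 20; python3 c.py; python3 -m inch '[[0.00065,0.013,0,0,0,-0.1,0],[0.00065,0.013,0,0,0,-0.1,0],[0.00065,0.013,0,0,0,-0.1,0],[0.00065,0.013,0,0,0,-0.1,0],[0.00065,0.013,0,0,0,-0.1,0],[0.00065,0.013,0,0,0,-0.1,0],[0,0,0,0,0,0,0]]' 20;python3 c.py
```

```text
t: 40.95
tool_pos: [0.4717, -0.0847, 0.1206]
orientation: [0.9, -0.437, 0.0, -0.0]
contact_force: [-1.4, 1.3, 6.0]
finger_gap: 0.0194
finger_force: 20.0
r 0.1302275715946691 ang 2.233099346455647 ydir -2.4748452893292674 F [-1.381   1.2553  6.0216] M [0.1314 0.3362 0.012 ] q7 [-0.4016  0.6569  0.8024  2.0832 -0.7399  0.7101 -1.5849]
t: 41.82
tool_pos: [0.4252, -0.1482, 0.1206]
orientation: [0.988, -0.152, -0.002, -0.001]
contact_force: [-6.0, 2.4, 13.1]
finger_gap: 0.02
finger_force: 20.0
r 0.132519241454451 ang 2.8416033990989886 ydir -1.8760167144886046 F [-6.0393  2.3609 13.0748] M [0.3182 1.496  0.0898] q7 [-0.1438  0.5658  0.6119  2.1498 -0.5822  0.5968 -0.9852]
```

```bash
python3 -m inch '[[0.0003,0.0131,0,0,0,-0.1,0],[0.0003,0.0131,0,0,0,-0.1,0],[0.0003,0.0131,0,0,0,-0.1,0],[0.0005,0.0131,0,0,0,-0.1,0],[0.0006,0.0131,0,0,0,-0.1,0],[0.0006,0.0131,0,0,0,-0.1,0],[0.0006,0.0131,0,0,0,-0.1,0],[0,0,0,0,0,0,0]]' 20;python3 c.py
```

```text
t: 42.82
tool_pos: [0.428, -0.2402, 0.1205]
orientation: [0.981, 0.196, -0.001, 0.0]
contact_force: [-7.0, -2.2, 9.3]
finger_gap: 0.0195
finger_force: 20.0
r 0.13459402826319494 ang 3.544515447756691 ydir -1.1768598996972892 F [-6.9953 -2.2452  9.3059] M [-0.5948  1.6452  0.1043] q7 [ 0.1826  0.5654  0.396   2.045  -0.3696  0.601  -0.3453]
```

```bash
sed -i 's/\[.5518,-.1874\]/[.549,-.190]/' c.py; python3 -m inch '[[0.0005,0.0131,0,0,0,-0.1,0],[0.0006,0.0131,0,0,0,-0.1,0],[0.0006,0.0131,0,0,0,-0.1,0],[0.0006,0.0131,0,0,0,-0.1,0],[0.0006,0.0131,0,0,0,-0.1,0],[0.0006,0.0131,0,0,0,-0.1,0],[0.0006,0.0131,0,0,0,-0.1,0],[0.0006,0.0131,0,0,0,-0.1,0],[0,0,0,0,0,0,0]]' 20;python3 c.py
```

```text
t: 43.95
tool_pos: [0.5028, -0.3136, 0.1206]
orientation: [0.827, 0.562, -0.001, 0.002]
contact_force: [-1.2, -5.5, 2.3]
finger_gap: 0.0194
finger_force: 20.0
r 0.13194543238860068 ang 4.354833912443837 ydir -0.3762789363846144 F [-1.1777 -5.494   2.3156] M [-1.2245  0.5543 -0.005 ] q7 [ 0.404   0.6539  0.1644  1.7718 -0.145   0.7246  0.2673]
```

```bash
python3 -m inch '[[0.0006,0.0131,0,0,0,-0.1,0],[0.0006,0.0131,0,0,0,-0.1,0],[0.0003,0.0065,0,0,0,-0.05,0],[0,0,0,0,0,0,0]]' 30;python3 c.py; python3 -m inch '[[0.0003,0.0065,0,0,0,-0.05,0],[0,0.0065,0,0,0,-0.05,0],[0,0,0,0,0,0,0]]' 30;python3 c.py
```

```text
t: 44.45
tool_pos: [0.5347, -0.3215, 0.1206]
orientation: [0.75, 0.661, -0.001, 0.002]
contact_force: [-1.1, -5.5, 1.7]
finger_gap: 0.0193
finger_force: 30.0
r 0.13229674839431163 ang 4.604234674626238 ydir -0.12655195192997512 F [-1.1339 -5.4958  1.6914] M [-1.3213  0.2983  0.0611] q7 [ 0.4362  0.6883  0.0949  1.6809 -0.0808  0.7727  0.4408]
t: 44.82
tool_pos: [0.545, -0.3223, 0.1206]
orientation: [0.717, 0.697, -0.002, 0.0]
contact_force: [-5.2, -5.5, 5.4]
finger_gap: 0.0198
finger_force: 30.0
r 0.13238408365638474 ang 4.682239978484784 ydir -0.028207753443756103 F [-5.2218 -5.4595  5.4473] M [-1.1124  1.1668 -0.1479] q7 [ 0.4456  0.7013  0.0687  1.648  -0.0553  0.7954  0.5087]
```

```bash
python3 -m inch '[[0,0.006,0,0,0,-0.03,0],[0,0,0,0,0,0,0]]' 30;python3 c.py; python3 -m inch '[[0,0.005,0,0,0,0,0],[0,0,0,0,0,0,0]]' 30;python3 c.py
```

```text
t: 45.08
tool_pos: [0.545, -0.322, 0.1204]
orientation: [0.707, 0.707, -0.005, -0.005]
contact_force: [-16.6, -1.9, 13.9]
finger_gap: 0.0196
finger_force: 30.1
r 0.13201254050930974 ang 4.682214197641534 ydir 0.0006547502293418346 F [-16.6428  -1.8722  13.9093] M [-0.5244  3.5988 -0.0646] q7 [ 0.4472  0.7063  0.0629  1.6365 -0.046   0.8123  0.5279]
t: 45.32
tool_pos: [0.545, -0.3219, 0.1202]
orientation: [0.707, 0.707, -0.008, -0.009]
contact_force: [-25.8, -0.4, 21.4]
finger_gap: 0.02
finger_force: 30.1
r 0.13194744303009345 ang 4.681867753215183 ydir -0.000586769837355607 F [-25.8067  -0.4385  21.3675] M [-0.2047  5.6584  0.0553] q7 [ 0.4442  0.7109  0.0656  1.6272 -0.0444  0.8259  0.5243]
```

The post hits a hard stop at angle 4.682, which matches 3.14 plus the carousel's yaw. I release and lift.

```bash
python3 -m inch '[[0,-0.005,0,0,0,0,0],[0,-0.004,0,0,0,0,0],[0,0,0,0,0,0,0]]' 30;python3 c.py; python3 -m inch '[[0,0,0,0,0,0,0.4],[0,0,0,0,0,0,0.4],[0,0,0,0,0,0,0.4],[0,0,-0.04,0,0,0,0.4],[0,0,-0.05,0,0,0,0.4],[0,0,-0.05,0,0,0,0.4],[0,0,0,0,0,0,0.4]]'; python3 -c "
from h import *
s=sensors.observe();im=viewer.capture('wrist')
cv2.imwrite('pics/w6.png',im[:,:,::-1]);print(R.from_quat(s['orientation']).as_matrix(),s['joint_positions'])"
```

```text
t: 45.7
tool_pos: [0.545, -0.3219, 0.1204]
orientation: [0.706, 0.708, -0.003, -0.001]
contact_force: [-8.4, -3.0, 6.9]
finger_gap: 0.0192
finger_force: 30.0
r 0.13191704009975685 ang 4.682134746146325 ydir 0.0017023236519096135 F [-8.3588 -2.955   6.8801] M [-0.8122  2.0386  0.0282] q7 [ 0.4495  0.7026  0.0608  1.6448 -0.0474  0.8003  0.5308]
t: 46.58
tool_pos: [0.5524, -0.3198, 0.2646]
orientation: [0.705, 0.709, 0.001, 0.004]
contact_force: [0.2, 0.2, -0.1]
finger_gap: 0.0376
finger_force: 0.0
[[-0.0054  1.      0.0081]
 [ 1.      0.0055 -0.0039]
 [-0.0039  0.0081 -1.    ]] [ 0.4387  0.5528  0.0706  1.4873 -0.0422  1.094   0.5233]
```

View pics/w6.png

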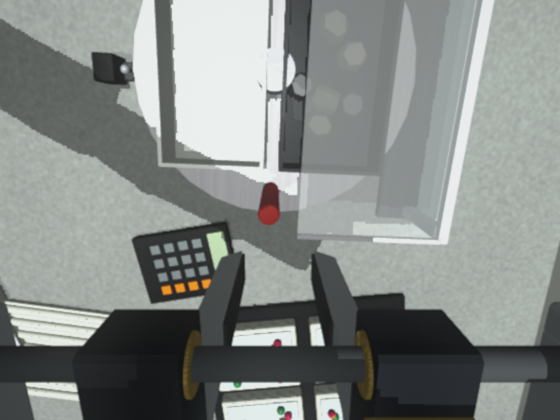

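The wrist view shows the carousel turned: the white tub is at the front (corners (160,165) to (265,165)) and the chips are under the cover. Now I test whether the pouring tilt is reachable, with an empty hand.

```bash
python3 -m inch '[[0.04,-0.02,-0.03,0,0,0.157,0.4],[0.032,-0.043,-0.02,0,0,0.157,0.4],[0.02,-0.01,0,0,0,0.157,0.4],[0,0,0,0,0,0.157,0.4],[0,0,0,0,0,0.157,0.4],[0,0,0,0,0,0.157,0.4],[0,0,0,0,0,0.157,0.4],[0,0,0,0,0,0.157,0.4],[0,0,0,0,0,0.157,0.4],[0,0,0,0,0,0.157,0.4]]'; cat > o.py <<'E'
from h import *
s=sensors.observe();M=R.from_quat(s["orientation"]).as_matrix();print(s["t"],"p",s["tool_pos"],"q",s["joint_positions"]);print(M,"F",s["contact_force"],s["finger_gap"])
E
python3 o.py;  python3 -m inch '[[0,0,0,-0.16,0,0,0.4],[0,0,0,-0.16,0,0,0.4],[0,0,0,-0.16,0,0,0.4],[0,0,0,-0.16,0,0,0.4],[0,0,0,-0.16,0,0,0.4],[0,0,0,-0.16,0,0,0.4],[0,0,0,-0.16,0,0,0.4],[0,0,0,0,0,0,0.4]]'; python3 o.py
```

```text
t: 47.88
tool_pos: [0.4875, -0.218, 0.3082]
orientation: [1.0, 0.0, -0.002, -0.001]
contact_force: [-0.7, -0.0, 0.2]
finger_gap: 0.0376
finger_force: 0.0
47.875 p [ 0.4875 -0.218   0.3082] q [ 0.0589  0.3821  0.444   1.701  -0.1799  1.1026 -1.0128]
[[ 1.      0.0009 -0.0034]
 [ 0.0009 -1.      0.0011]
 [-0.0034 -0.0011 -1.    ]] F [-0.7446 -0.0287  0.1587] 0.03759152574785491
t: 48.88
tool_pos: [0.4883, -0.216, 0.3064]
orientation: [0.846, 0.008, -0.002, 0.533]
contact_force: [0.2, 0.0, -1.3]
finger_gap: 0.0376
finger_force: 0.0
48.875 p [ 0.4883 -0.216   0.3064] q [-0.8546  0.7789  0.8919  2.0489  0.7673  0.8331 -2.2564]
[[ 0.9999  0.015   0.0056]
 [ 0.0115 -0.4312 -0.9022]
 [-0.0111  0.9022 -0.4313]] F [ 0.1746  0.0336 -1.3182] 0.03756074735979378
```

```bash
python3 -m inch '[[0,-0.045,0.0215,0,0,0,0.4],[0,-0.045,0.0215,0,0,0,0.4],[0,0,0,0,0,0,0.4]]'; python3 o.py;  python3 -m inch '[[0,0.045,-0.0215,0,0,0,0.6],[0,0.045,-0.0215,0,0,0,0.6],[0,0,0,0.16,0,0,0.6],[0,0,0,0.16,0,0,0.6],[0,0,0,0.16,0,0,0.6],[0,0,0,0.16,0,0,0.6],[0,0,0,0.16,0,0,0.6],[0,0,0,0.16,0,0,0.6],[0,0,0,0.16,0,0,0.6],[0,0,0,0,0,0,0.6]]'; python3 o.py
```

```text
t: 49.25
tool_pos: [0.4872, -0.219, 0.2094]
orientation: [0.848, 0.003, -0.001, 0.531]
contact_force: [-1.0, -0.4, 1.1]
finger_gap: 0.0374
finger_force: 0.0
49.25 p [ 0.4872 -0.219   0.2094] q [-0.8067  0.9664  0.8383  2.0925  0.756   0.6659 -2.4146]
[[ 1.      0.0053  0.0019]
 [ 0.0041 -0.4367 -0.8996]
 [-0.0039  0.8996 -0.4367]] F [-0.9783 -0.4208  1.1426] 0.03741750805893567
t: 50.5
tool_pos: [0.4855, -0.2259, 0.3149]
orientation: [1.0, -0.003, 0.003, 0.001]
contact_force: [-0.3, -0.2, 0.5]
finger_gap: 0.0563
finger_force: 0.0
50.5 p [ 0.4855 -0.2259  0.3149] q [ 0.0844  0.3696  0.4261  1.6962 -0.1687  1.1046 -1.0162]
[[ 1.     -0.0056  0.0067]
 [-0.0056 -1.     -0.0028]
 [ 0.0068  0.0028 -1.    ]] F [-0.2962 -0.1562  0.4755] 0.05634216961455609
```

```bash
python3 -m inch '[[0,-0.055,0,0,0,0,0.6],[0,-0.055,0,0,0,0,0.6],[0,-0.055,0,0,0,0,0.6],[0,-0.055,0,0,0,0,0.6],[0,-0.055,0,0,0,0,0.6],[0,-0.055,0,0,0,0,0.6],[0,-0.055,0,0,0,0,0.6],[0,-0.055,0,0,0,0,0.6],[0,-0.055,0,0,0,0,0.6],[0,-0.055,0,0,0,0,0.6]]'; python3 -m inch '[[0,-0.02,0,0,0,-0.154,0.6],[0,0,0,0,0,-0.154,0.6],[0,0,0,0,0,-0.154,0.6],[0,0,0,0,0,-0.154,0.6],[0,0,0,0,0,-0.154,0.6],[0,0,0,0,0,-0.154,0.6],[0,0,0,0,0,-0.154,0.6],[0,0,0,0,0,-0.154,0.6],[0,0,0,0,0,-0.154,0.6],[0,0,0,0,0,-0.154,0.6]]'; python3 -m inch '[[0,0,0,0,0,0,0.6]]'; python3 o.py; python3 - <<'E'
from h import *
s=sensors.observe();im=viewer.capture('wrist');h=hsv(im);cv2.imwrite('pics/w7.png',im[:,:,::-1])
b=(h[...,0]>105)&(h[...,0]<122)&(h[...,1]>150)&(h[...,2]>60)
for c,st in blobs(b,300,50000):
    m=np.zeros(b.shape,bool);m[st[1]:st[1]+st[3],st[0]:st[0]+st[2]]=1
    r=rect(b&m);print(c,st,r,[ray('wrist',p,.092,s)[:2] for p in cv2.boxPoints(r)],ray('wrist',r[0],.092,s))
E
```

```text
t: 51.75
tool_pos: [0.4838, 0.333, 0.3132]
orientation: [1.0, 0.004, 0.002, -0.001]
contact_force: [0.6, -0.5, -0.0]
finger_gap: 0.0568
finger_force: 0.0
t: 53.0
tool_pos: [0.484, 0.3511, 0.3131]
orientation: [0.713, 0.701, 0.002, 0.002]
contact_force: [-0.6, 0.2, -0.0]
finger_gap: 0.0563
finger_force: 0.0
t: 53.12
tool_pos: [0.4842, 0.3513, 0.3126]
orientation: [0.716, 0.698, 0.001, 0.001]
contact_force: [0.6, -0.4, 0.6]
finger_gap: 0.0564
finger_force: 0.0
53.125 p [0.4842 0.3513 0.3126] q [-0.594   0.456  -0.1278  1.5189  0.0632  1.1676 -0.758 ]
[[ 0.0244  0.9997  0.0035]
 [ 0.9997 -0.0244  0.0005]
 [ 0.0006  0.0035 -1.    ]] F [ 0.6074 -0.3534  0.5894] 0.056396803802382385
[464.8452   3.1193] [441   0  63  10 394] ((471.5, 4.0), (8.0, 61.0), 90.0) [array([0.6594, 0.5489]), array([0.7228, 0.5474]), array([0.7239, 0.54  ]), array([0.6602, 0.5416])] [0.6916 0.5445 0.092 ]
[289.3857 164.8049] [284 132  12  68 656] ((289.0, 165.0), (66.0, 10.0), 90.0) [array([0.4939, 0.4202]), array([0.5053, 0.4199]), array([0.5044, 0.343 ]), array([0.4924, 0.3433])] [0.499  0.3826 0.092 ]
```

View pics/w7.png

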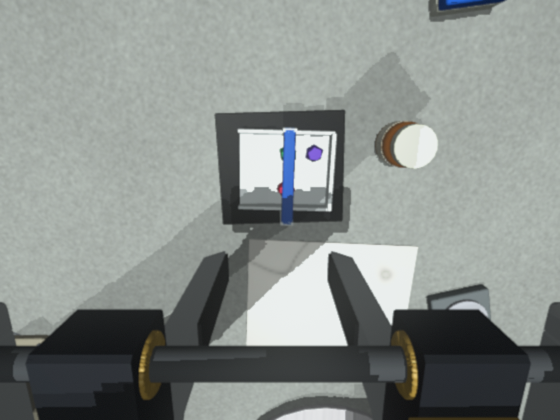

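The wrist view shows the tray on its mat, with the bar running vertically from (289,130) to (288,224), so its centre is at about (0.4975, 0.368). I grip it.

```bash
python3 -m inch '[[0.017,0.013,0.04,0,0,0,0.6],[0,0,0.04,0,0,0,0.6],[0,0,0.04,0,0,0,0.6],[0,0,0.04,0,0,0,0.6],[0,0,0.03,0,0,0,0.6],[0,0,0,0,0,0,0.6]]'; python3 -c "
from h import *
print(tocmd([.4975,.368,.066]))"
```

```text
t: 53.92
tool_pos: [0.497, 0.3669, 0.1189]
orientation: [0.716, 0.698, -0.002, 0.0]
contact_force: [0.5, -0.1, 0.2]
finger_gap: 0.0568
finger_force: 0.0
[0.0013 0.0006 0.0529]
```

```bash
python3 -m inch '[[0.001,0,0.03,0,0,0,0.6],[0,0,0.023,0,0,0,0.6],[0,0,0,0,0,0,0.6],[0,0,0,0,0,0,0],[0,0,0,0,0,0,0],[0,0,0,0,0,0,0],[0,0,0,0,0,0,0],[0,0,0,0,0,0,0]]' 50; python3 o.py;python3 -m inch '[[0,0,-0.02,0,0,0,0],[0,0,-0.03,0,0,0,0],[0,0,-0.03,0,0,0,0],[0,0,-0.03,0,0,0,0],[0,0,-0.03,0,0,0,0],[0,0,-0.03,0,0,0,0],[0,0,-0.03,0,0,0,0],[0,0,-0.03,0,0,0,0],[0,0,0,0,0,0,0]]'
```

```text
t: 54.92
tool_pos: [0.4983, 0.369, 0.0673]
orientation: [0.716, 0.698, -0.0, -0.0]
contact_force: [0.3, 0.2, 1.9]
finger_gap: 0.0136
finger_force: 49.9
54.925 p [0.4983 0.369  0.0673] q [-0.6193  0.7563 -0.1035  1.7177  0.1136  0.6737 -0.8087]
[[ 0.0251  0.9997 -0.0003]
 [ 0.9997 -0.0251 -0.    ]
 [-0.     -0.0003 -1.    ]] F [0.3303 0.2445 1.8676] 0.013564183619607331
t: 56.05
tool_pos: [0.4995, 0.3697, 0.2988]
orientation: [0.716, 0.698, 0.002, 0.0]
contact_force: [1.0, -0.4, -3.2]
finger_gap: 0.0134
finger_force: 49.9
```

```bash
python3 -m inch '[[0,0,0,0,0,0.09,0],[0,0,0,0,0,0.15,0],[0,0,0,0,0,0.16,0],[0,0,0,0,0,0.16,0],[0,0,0,0,0,0.17,0],[0,0,0,0,0,0.17,0],[0,0,0,0,0,0.17,0],[0,0,0,0,0,0.17,0],[0,0,0,0,0,0.16,0],[0,0,0,0,0,0.14,0]]' 50; python3 -m inch '[[0,0,0,0,0,0,0],[0,0.01,0,0,0,0,0],[0,0.02,0,0,0,0,0],[0,0.03,0,0,0,0,0],[0,0.035,0,0,0,0,0],[0,0.035,0,0,0,0,0],[0,0.035,0,0,0,0,0],[0,0.035,0,0,0,0,0],[0,0.035,0,0,0,0,0],[0,0.035,0,0,0,0,0]]' 50;python3 o.py
```

```text
t: 57.3
tool_pos: [0.4976, 0.3682, 0.2947]
orientation: [1.0, 0.0, -0.001, 0.001]
contact_force: [-0.4, -0.7, -2.4]
finger_gap: 0.0137
finger_force: 49.9
t: 58.55
tool_pos: [0.4994, 0.0959, 0.2974]
orientation: [1.0, 0.002, 0.0, 0.0]
contact_force: [-0.1, 0.1, -2.7]
finger_gap: 0.0134
finger_force: 49.9
58.55 p [0.4994 0.0959 0.2974] q [-0.4788  0.3354  0.3203  1.7831 -0.12    1.0419 -1.6804]
[[ 1.      0.0049  0.0003]
 [ 0.0049 -1.     -0.0002]
 [ 0.0003  0.0002 -1.    ]] F [-0.0634  0.0789 -2.6581] 0.013421417900719249
```

```bash
python3 -m inch '[[-0.002,0.035,0,0,0,0,0],[-0.002,0.035,0,0,0,0,0],[-0.002,0.035,0,0,0,0,0],[-0.002,0.035,0,0,0,0,0],[-0.002,0.035,0,0,0,0,0],[-0.001,0.035,0,0,0,0,0],[0,0.035,0,0,0,0,0],[0,0.03,0,0,0,0,0],[0,0.02,0,0,0,0,0],[0,0.015,0,0,0,0,0]]' 50; python3 -m inch '[[0,0.005,0.01,0,0,0,0],[0,0,0.025,0,0,0,0],[0,0,0.025,0,0,0,0],[0,0,0.02,0,0,0,0],[0,0,0.01,0,0,0,0],[0,0,0,0,0,0,0]]' 50;python3 o.py; python3 -c "
from h import *
a=viewer.capture('wrist');b=viewer.capture('scene')
cv2.imwrite('pics/w8.png',np.hstack([cv2.resize(a,(400,300)),cv2.resize(b[60:270,130:410],(400,300))])[:,:,::-1])"
```

```text
t: 59.8
tool_pos: [0.4894, -0.2132, 0.2973]
orientation: [1.0, 0.002, -0.0, 0.0]
contact_force: [0.7, 1.5, -2.4]
finger_gap: 0.0138
finger_force: 49.9
t: 60.55
tool_pos: [0.4905, -0.2155, 0.2065]
orientation: [1.0, 0.003, -0.001, -0.0]
contact_force: [-0.6, 1.2, -1.1]
finger_gap: 0.0136
finger_force: 49.9
60.55 p [ 0.4905 -0.2155  0.2065] q [ 0.1089  0.4873  0.3733  1.8413 -0.228   0.8565 -0.9713]
[[ 1.      0.0064 -0.0014]
 [ 0.0064 -1.      0.0008]
 [-0.0014 -0.0008 -1.    ]] F [-0.5543  1.1615 -1.1398] 0.013598581380953845
```

View pics/w8.png

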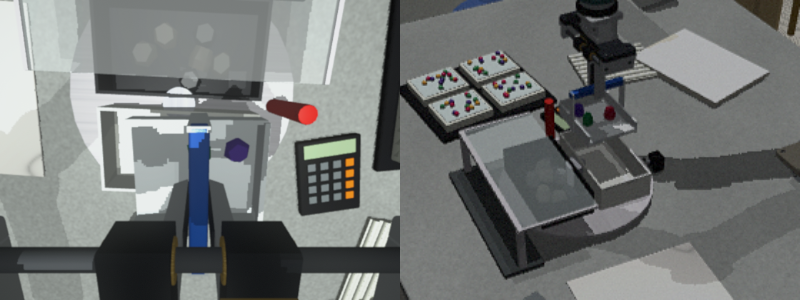

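The left half (wrist) shows the tray over the white tub with its lip to the left, and the right half (scene) shows all three stones still in the tray. Tip slowly.

```bash
python3 -m inch '[[0,0,0,-0.1,0,0,0],[0,0,0,-0.1,0,0,0],[0,0,0,-0.1,0,0,0],[0,0,0,-0.1,0,0,0],[0,0,0,-0.1,0,0,0],[0,0,0,-0.1,0,0,0],[0,0,0,-0.1,0,0,0],[0,0,0,-0.1,0,0,0],[0,0,0,-0.1,0,0,0],[0,0,0,-0.1,0,0,0]]' 50; python3 -m inch '[[0,0,0,-0.07,0,0,0],[0,0,0,-0.07,0,0,0],[0,0,0,0,0,0,0],[0,0,0,0,0,0,0],[0,0,0,0,0,0,0],[0,0,0,0,0,0,0]]' 50;python3 o.py; python3 -c "
from h import *
a=viewer.capture('wrist');b=viewer.capture('scene')
cv2.imwrite('pics/w9.png',np.hstack([cv2.resize(a,(400,300)),cv2.resize(b[60:270,130:410],(400,300))])[:,:,::-1])"
```

```text
t: 61.9
tool_pos: [0.493, -0.2147, 0.2073]
orientation: [0.877, 0.003, 0.003, 0.48]
contact_force: [-0.2, 0.4, -2.7]
finger_gap: 0.0136
finger_force: 49.9
t: 62.65
tool_pos: [0.4909, -0.2163, 0.2075]
orientation: [0.842, 0.002, 0.002, 0.539]
contact_force: [-0.0, -0.4, -1.1]
finger_gap: 0.0136
finger_force: 49.9
62.65 p [ 0.4909 -0.2163  0.2075] q [-0.9286  1.154   1.1111  2.0862  0.3378  0.5116 -2.0067]
[[ 1.      0.0008  0.0051]
 [ 0.0049 -0.4192 -0.9079]
 [ 0.0014  0.9079 -0.4192]] F [-0.0099 -0.4085 -1.0829] 0.01358803325724007
```

View pics/w9.png

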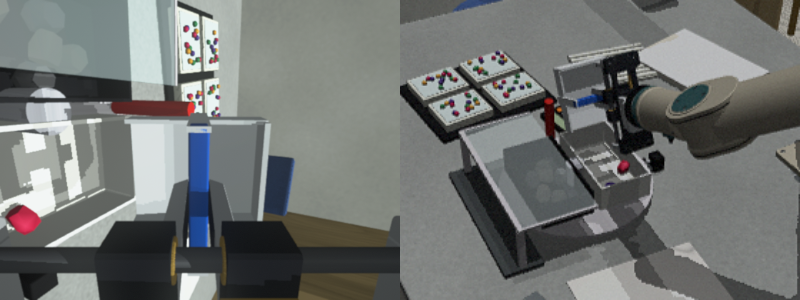

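The tray is tipped and looks empty. The crimson stone shows in the white tub at scene-crop (623,167), with violet beside it. I level the tray, raise it and check the stones by colour.

```bash
python3 -m inch '[[0,0,0,0.12,0,0,0],[0,0,0,0.12,0,0,0],[0,0,0,0.12,0,0,0],[0,0,0,0.12,0,0,0],[0,0,0,0.12,0,0,0],[0,0,0,0.12,0,0,0],[0,0,0,0.12,0,0,0],[0,0,0,0.12,0,0,0],[0,0,0,0.12,0,0,0],[0,0,0,0.06,0,0,0]]' 50; python3 -m inch '[[0,0,-0.02,0,0,0,0],[0,0,-0.04,0,0,0,0],[0,0,-0.04,0,0,0,0],[0,-0.04,0,0,0,0,0],[0,-0.05,0,0,0,0,0],[0,-0.05,0,0,0,0,0],[0,-0.05,0,0,0,0,0],[0,-0.05,0,0,0,0,0],[0,-0.05,0,0,0,0,0],[0,0,0,0,0,0,0]]' 50; python3 o.py; cat > g.py <<'E'
from h import *
for n in("top","scene"):
    h=hsv(viewer.capture(n))
    for nm,lo,hi in(("red",170,180),("green",60,88),("violet",122,150)):
        m=(h[...,0]>=lo)&(h[...,0]<=hi)&(h[...,1]>110)&(h[...,2]>30)
        for c,st in blobs(m,5,400):
            p=ray(n,c,.046)
            if .38<p[0]<.6 and -.33<p[1]<.5: print(n,nm,c,st[4],p)
E
python3 g.py
```

```text
t: 64.0
tool_pos: [0.4896, -0.2187, 0.2078]
orientation: [1.0, 0.001, 0.0, -0.001]
contact_force: [0.2, -0.1, -2.0]
finger_gap: 0.0134
finger_force: 49.9
t: 65.25
tool_pos: [0.4881, 0.0777, 0.3067]
orientation: [1.0, 0.006, -0.001, -0.001]
contact_force: [0.7, -0.2, -2.4]
finger_gap: 0.0132
finger_force: 49.9
65.25 p [0.4881 0.0777 0.3067] q [-0.4139  0.3007  0.2675  1.7995 -0.0917  1.0549 -1.6706]
[[ 0.9999  0.0127 -0.0018]
 [ 0.0127 -0.9999  0.0011]
 [-0.0018 -0.0011 -1.    ]] F [ 0.7284 -0.2458 -2.359 ] 0.013224745852207492
top red [327.5 266.5] 32 [ 0.4515 -0.1722  0.046 ]
top green [309.0667 261.5667] 30 [ 0.4666 -0.1192  0.046 ]
top violet [311.7179 248.7179] 39 [ 0.5039 -0.128   0.046 ]
scene red [287.0943 176.8113] 53 [ 0.4461 -0.1691  0.046 ]
```

All three stones are inside the white tub. Back to the mat.

```bash
python3 -m inch '[[0.001,-0.04,0,0,0,-0.15,0],[0,-0.04,0,0,0,0,0],[0,-0.04,0,0,0,0,0],[0,-0.04,0,0,0,0,0],[0,-0.04,0,0,0,0,0],[0,-0.04,0,0,0,0,0],[0,-0.03,0,0,0,0,0],[0,0,0,0,0,-0.15,0],[0,0,0,0,0,-0.15,0],[0,0,0,0,0,-0.15,0]]' 50; python3 -m inch '[[0,0,0,0,0,-0.155,0],[0,0,0,0,0,-0.155,0],[0,0,0,0,0,-0.155,0],[0,0,0,0,0,-0.155,0],[0,0,0,0,0,-0.155,0],[0,0,0,0,0,-0.155,0],[0,0,0,0,0,0,0]]' 50; python3 o.py; python3 -c "
from h import *
print(tocmd([.4983,.369,.068]))"
```

```text
t: 66.6
tool_pos: [0.4556, 0.3383, 0.3069]
orientation: [0.954, 0.299, -0.0, 0.001]
contact_force: [0.2, -0.6, -1.1]
finger_gap: 0.0134
finger_force: 49.9
t: 67.47
tool_pos: [0.4555, 0.3386, 0.3069]
orientation: [0.721, 0.693, -0.001, 0.001]
contact_force: [1.0, 0.8, -1.8]
finger_gap: 0.0135
finger_force: 49.9
67.475 p [0.4555 0.3386 0.3069] q [-0.5721  0.4148 -0.1746  1.6067  0.0788  1.1279 -0.8064]
[[ 0.0403  0.9992 -0.    ]
 [ 0.9992 -0.0403 -0.0016]
 [-0.0016  0.0001 -1.    ]] F [ 0.9578  0.7536 -1.7962] 0.013469762496004307
[0.0325 0.0415 0.2388]
```

```bash
python3 -m inch '[[0.0325,0.0385,0,0,0,0,0],[0,0,0.04,0,0,0,0],[0,0,0.04,0,0,0,0],[0,0,0.04,0,0,0,0],[0,0,0.04,0,0,0,0],[0,0,0.03,0,0,0,0],[0,0,0.03,0,0,0,0],[0,0,0,0,0,0,0]]' 50; python3 o.py; python3 -m inch '[[0,0,0.012,0,0,0,0],[0,0,0.005,0,0,0,0],[0,0,0,0,0,0,0]]' 50; python3 o.py
```

```text
t: 68.47
tool_pos: [0.4932, 0.3695, 0.0849]
orientation: [0.721, 0.693, -0.003, 0.0]
contact_force: [-0.6, -0.3, -0.6]
finger_gap: 0.0135
finger_force: 49.9
68.475 p [0.4932 0.3695 0.0849] q [-0.6042  0.731  -0.1392  1.7127  0.1439  0.7135 -0.8566]
[[ 0.0388  0.9992 -0.0035]
 [ 0.9992 -0.0388 -0.0046]
 [-0.0047 -0.0033 -1.    ]] F [-0.6258 -0.2721 -0.5678] 0.01348169259401288
t: 68.85
tool_pos: [0.494, 0.3722, 0.0703]
orientation: [0.72, 0.694, 0.0, 0.0]
contact_force: [0.7, -0.0, -1.6]
finger_gap: 0.0136
finger_force: 49.9
68.85 p [0.494  0.3722 0.0703] q [-0.6074  0.7514 -0.1369  1.7204  0.1488  0.6797 -0.8593]
[[ 0.0354  0.9994  0.0002]
 [ 0.9994 -0.0354  0.0001]
 [ 0.0001  0.0002 -1.    ]] F [ 0.723  -0.0175 -1.5703] 0.013644616495848524
```

Three millimetres more, then release and lift away.

```bash
python3 -m inch '[[0,0,0.002,0,0,0,0],[0,0,0.0015,0,0,0,0],[0,0,0,0,0,0,0]]' 50; python3 o.py|tail -1; python3 -m inch '[[0,0,0,0,0,0,0.3],[0,0,0,0,0,0,0.6],[0,0,0,0,0,0,0.6],[0,0,0,0,0,0,0.6],[0,0,-0.03,0,0,0,0.6],[0,0,-0.05,0,0,0,0.6],[0,0,-0.05,0,0,0,0.6],[0,0,-0.05,0,0,0,0.6],[0,0,-0.05,0,0,0,0.6],[0,0,0,0,0,0,0.6]]'; python3 -m inch '[[0.04,0,0,0,0,0,0.6],[0.04,0,0,0,0,0,0.6],[0.04,0,0,0,0,0,0.6],[0.04,0,0,0,0,0,0.6],[0,0,0,0,0,0,0.6],[0,0,0,0,0,0,0.6]]'; python3 g.py; python3 - <<'E'
from h import *
for n in("top","scene"):
    im=viewer.capture(n);h=hsv(im)
    b=(h[...,0]>105)&(h[...,0]<125)&(h[...,1]>150)&(h[...,2]>60)
    for c,st in blobs(b,60,500): print(n,"blue",c,st,ray(n,c,.092))
    r=(((h[...,0]<6)|(h[...,0]>174))&(h[...,1]>150)&(h[...,2]>60))
    for c,st in blobs(r,8,500): print(n,"red",c,st,ray(n,c,.15))
    if n=="top": t=im[130:310,100:440]
    else: s=im[120:380,160:440]
cv2.imwrite('pics/f.png',np.hstack([cv2.resize(t,(470,250)),cv2.resize(s,(300,250))])[:,:,::-1])
E
```

```text
t: 69.22
tool_pos: [0.4943, 0.3725, 0.0673]
orientation: [0.719, 0.695, 0.001, 0.0]
contact_force: [-0.6, -0.5, 3.5]
finger_gap: 0.0138
finger_force: 49.9
 [ 0.0007  0.0009 -1.    ]] F [-0.5606 -0.539   3.5263] 0.013788115092604544
t: 70.47
tool_pos: [0.4958, 0.3739, 0.3011]
orientation: [0.719, 0.695, 0.004, 0.0]
contact_force: [-0.2, -0.2, -0.1]
finger_gap: 0.0564
finger_force: 0.0
t: 71.22
tool_pos: [0.4996, 0.5308, 0.2952]
orientation: [0.72, 0.694, -0.001, 0.001]
contact_force: [0.3, -0.5, -0.2]
finger_gap: 0.0562
finger_force: 0.0
top red [327.5 266.5] 32 [ 0.4515 -0.1722  0.046 ]
top green [309.08 261.32] 25 [ 0.4673 -0.1192  0.046 ]
top violet [311.8286 248.6857] 35 [ 0.504  -0.1283  0.046 ]
scene red [287.0556 176.8333] 54 [ 0.4463 -0.169   0.046 ]
top blue [  9.3753 185.3159] [  0 175  21  27 421] [0.6956 0.7431 0.092 ]
top red [385.4643 228.3571] [383 226   6   6  28] [ 0.5447 -0.3217  0.15  ]
top red [327.6842 266.9474] [326 265   5   5  19] [ 0.4425 -0.1606  0.15  ]
scene blue [384.7107 295.4463] [376 286  18  21 121] [0.4927 0.3501 0.092 ]
scene red [234.619  131.4286] [232 130   6   4  21] [ 0.544  -0.3151  0.15  ]
```

View pics/f.png

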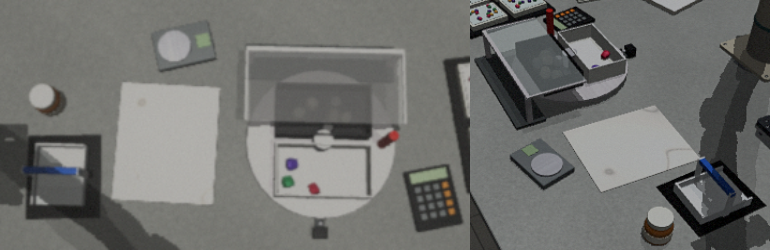

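The final view shows everything in place: the stones are in the white tub at the front ((285,165) to (313,188)), the chips are in the charcoal tub under the cover, the empty tray is upright on its mat at (60,170), and the bystanders have not moved. I hand in.

```bash
python3 -c "
from station import order
print(order.job_done())"
```

```text
the job is handed in; nothing more can be done
None
```

The job is handed in: all six chips are in the charcoal tub, the carousel is at its stop, the three stones are in the white tub, and the empty tray stands on its mat; the hand-in returned no verdict.

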